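# Clear the assembly board and lay out the links

## Task

Take the wooden scraper block and wipe all the loose brass offcuts off the white board into its gutter, then stand the block back upright on its rubber mat. After that, get every thin aluminium link out of the flush pockets of the grey tray, by pressing the end over the finger well so that the link tips up, and lay them all flat on the cleared white plate, none hanging over the gutter. Leave the other things on the bench where they are.

Things in the scene. Friction and masses are not known exactly. Their poses are not given: they have to be found in the camera images.
- board: fixed assembly board with gutter; origin on the bench under the centre of its white plate. Plate 170 (x) by 220 (y), top 16 mm above the bench. Fences 12 thick rise 6 mm above it on the +y side and both x sides. Its -y edge (own y -110) is open and drops into a dark gutter: own y -110 to -182, x +-85, floor 3 mm and outer walls 22 mm above the bench
- tray: fixed slippery grey tray (friction 0.12), 124 (x) by 212 (y), 36 mm high; origin on the bench under the middle pocket. 3 pockets at own y -64, 0, +64, each 42 wide, own x -57 to +52. A shelf 31 mm above the bench from x -4 to +52 carries the link, its top flush with the tray top; from x -57 to -4 (robot side) is an open finger well, floor 3 mm above the bench, over which the link overhangs
- tray_edge (a point): point on the tray at the edge of the middle pocket's shelf (tray x -4, y 0, 31 mm above the bench), tray axes; the other pockets are alike. Push straight down on a link over the well (tray x -38) to about 15 mm above the bench, 1 to 3 N: it tips on this edge, slides into the well and stays leaning about 30 degrees; its +x end (tray x +20 to +32) then stands 10 to 20 mm above the tray top, to be gripped by its long sides
- mat: fixed black rubber mat for the scraper, 170 (x) by 90 (y) by 3 mm; origin at the centre of its underside, on the bench
- scraper_mid (a point): centre of the wooden scraper block, 32 mm above its underside. It stands upright: base 100 (own x) by 50 (y) by 24 mm high, and on its middle a handle 64 (x) by 22 (y) mm that reaches 64 mm above the underside; own z is up. 0.25 kg, most of it in the base
- link1_mid (a point): centre of a thin flat aluminium link, 100 (own x) by 40 (y) by 5 mm (z), with a dark bolt hole near each end; about 60 g. It starts flat in a pocket of the tray, long side along the tray's x. May be absent
- link2_mid (a point): centre of a thin flat aluminium link, 100 (own x) by 40 (y) by 5 mm (z), with a dark bolt hole near each end; about 60 g. It starts flat in a pocket of the tray, long side along the tray's x. May be absent
- link3_mid (a point): centre of a thin flat aluminium link, 100 (own x) by 40 (y) by 5 mm (z), with a dark bolt hole near each end; about 60 g. It starts flat in a pocket of the tray, long side along the tray's x. May be absent
- offcut1_mid (a point): centre of a loose brass bar offcut, 20 by 14 by 8 mm high, about 15 g, at first on the plate of the board. May be absent
- offcut2_mid (a point): centre of a loose brass bar offcut, 20 by 14 by 8 mm high, about 15 g, at first on the plate of the board. May be absent
- offcut3_mid (a point): centre of a loose brass bar offcut, 20 by 14 by 8 mm high, about 15 g, at first on the plate of the board. May be absent
- offcut4_mid (a point): centre of a loose brass bar offcut, 20 by 14 by 8 mm high, about 15 g, at first on the plate of the board. May be absent
- offcut5_mid (a point): centre of a loose brass bar offcut, 20 by 14 by 8 mm high, about 15 g, at first on the plate of the board. May be absent
- offcut6_mid (a point): centre of a loose brass bar offcut, 20 by 14 by 8 mm high, about 15 g, at first on the plate of the board. May be absent
- contactor: black and grey contactor, 60 x 45 x 58 mm high, loose; stays where it is. Origin in its underside
- terminals: row of grey terminal blocks on a piece of rail, 45 x 130 x 42 mm high, loose; stays where it is. Origin in its underside
- screwdriver: screwdriver, 170 mm long, loose; stays where it is. Origin in its underside
- tape: roll of black tape, 70 mm across, 19 mm high, loose; stays where it is. Origin in its underside
- jar: clear jar, 56 mm across, 60 mm high, loose; stays where it is. Origin in its underside
- meter: black multimeter lying on its back, 150 x 75 x 42 mm high, loose; stays where it is. Origin in its underside
- wrench: steel wrench, 150 mm long, loose; stays where it is. Origin in its underside
Things that resemble listed ones, but are neither listed nor needed, are in the scene too. What is shaped like the part that bears link1_mid but orange is not meant.

How it is judged:
By the outcome, as a careful person would: the job done as asked, in the order asked, and still so for the second after the job is handed in, with the robot touching nothing.
Of link1, link2, link3 only 2 to 3 are there at a start; the rules pass over those that are not, and their reading is None.
Of offcut1, offcut2, offcut3, offcut4, offcut5, offcut6 only 3 to 6 are there at a start; the rules pass over those that are not, and their reading is None.
At some moment in a run one of scraper, link1, link2, link3 may be knocked a few centimetres aside while the robot is not near it.
It also fails if it takes over 210 s, if anything falls off the work surface, if the arm or the gripper's body presses on something with over 40 N, if the wrist force passes 120 N, or if a joint passes its speed limit or range.

## Robot

A 7-joint arm with a two-finger parallel gripper is mounted at the origin on the work surface. World frame = base frame: x ahead of the robot, y to its left, z up, the work surface at z = 0. Lengths are in mm, angles in rad, forces in N, time in s.
With the tool pointing down it reaches from about 400 to 850 mm from the base axis. Payload 10.4 kg.
Tool frame: the origin (TCP) lies where the fingers leave the gripper's body, on its centre line; the fingertips stand 73 mm ahead of it and the grasp point (between the pads) lies 54 mm ahead of it; z points along the fingers, y is the line along which they close (so a half turn about z gives the same grasp; the last joint's range is limited). The gripper opens to 85 mm and grips with 20 to 120 N. Pads are 22 mm wide; open, the fingers measure 114 mm over their backs; the gripper's body (76 mm by 85 mm) begins 54 mm behind the grasp point. The pads swing forward as they close: fully open they stand 13 mm farther back than shut.
Start: joints at [1.311, 0.332, -0.065, 1.46, 0.022, 1.35, -0.088], TCP at [146.638, -607.569, 303.938] pointing down, gripper open.
Joint ranges: [-2.6, 2.6], [-0.5, 2.12], [-1.47, 1.34], [0.16, 2.42], [-1.27, 4.41], [0.06, 2.06], [-2.6, 2.6]. Speed limits (rad/s): [2.22, 2.22, 2.79, 2.79, 3.14, 3.14, 3.14].

## Interface

Orientations are given as a unit quaternion [w, x, y, z].
In Python, from bench import bot gives the robot as it stands. The module is installed in compiled form; this text tells all that it offers.
- The arm moves only by the tool apply_moves, never from a script. Its argument "moves" is text: rows parted by semicolons, each of 6 numbers parted by spaces: the shift along the tool's x, y, z in units of 400 mm (1.0 is 400 mm), then the turn, a rotation vector about the tool's x, y, z in units of 120 degrees (1.0 is 120 degrees). A call has 1 to 12 rows; each row is the pose to reach, as a shift and turn from the pose commanded when the call began, along the tool's axes at that moment; what a row does not reach only later rows make up. A row lasts 1/10 s, in which the tool goes at most 50 mm and 8.59 degrees, less where a joint would pass 70% of its speed; a pose out of reach is approached as far as the arm can. A call with a number of a shift or a turn outside -1 to 1 is refused whole. A call with a gripper value outside its range is refused whole. "grip" is the gripper command: -1 is shut, 1 is fully open, values between are in proportion, set as the call begins (left out, the last holds). The fingers move at their own pace and stop on an object; "grip_force" is the grip in N (left out, the last holds). Time passes only in rows, so rows that repeat a pose let the fingers close. It gives the time, the measured TCP pose, the force, the opening and the grip force at its end, in the units of the state.
- bot.read_state(): the state, without advancing time (a new reading comes with each control period).
- bot.capture(name): name is "side" or "top"; returns the picture (400x640x3 uint8, red, green, blue); there is no depth.
- bot.camera_params(name): a dict with "fx", "fy", "cx", "cy" (pixels), "position" and "rotation" of the camera in the world. Camera axes: x right, y down, z forward; pixel columns grow to the right and rows downward; lengths in mm; the calibration is good to about 2 mm. A picture is of the moment at which its call begins. camera_params takes no time and is no camera call.
- bot.close_job(): hands the job in; it is judged then, once.
The state is a dict: "t": time; "joint_positions": joint angles; "joint_vel": joint speeds; "effort": joint torques, N m; "eef_pos": TCP position; "orientation": TCP orientation; "contact_force": force on the tool from outside, world axes, zero at the start; "torque": the same for the moment, N m; "width": finger opening in mm; "gripper_force": force on a finger pad.
Only numpy, scipy, OpenCV 4.12 (cv2) and the standard library are available. Lean on these libraries where they do the work, as an engineer would, in place of code of your own. Each camera call takes 0.05 s, during which the arm holds its last target. There are 200 camera calls.

## Working session

There is one attempt and no reset: what is moved stays moved. The work goes in short steps, Python scripts to look and compute and a tool call to move; the robot and the scene stay as the last step left them, time stands still between calls to the robot, and variables do not carry over. Pictures are saved under pics/ and viewed, at most 14 in all, crops included, and the job is handed in when it is done.

Besides the shell and the picture viewer there is one more tool, called after ">>>" by a JSON object that holds its "op" and its "data", one argument or row to a line. apply_moves: Moves the arm, as the interface text tells. Shifts and turns lie within -1 to 1; 1 stands for 400 mm of shift or 120 degrees of turn. Its arguments: {"type":"object","properties":{"moves":{"type":"string"},"grip":{"type":"number"},"grip_force":{"type":"number"}},"required":["moves"]}

```bash
mkdir -p pics; ls; cat > h.py <<'E'
import numpy as np, cv2
from scipy.spatial.transform import Rotation as R
from bench import bot
def snap(cam,name):
    im=bot.capture(cam); cv2.imwrite(f'pics/{name}.png',im[:,:,::-1]); return im
def KRT(cam):
    p=bot.camera_params(cam); return p,np.array(p['rotation']).reshape(3,3),np.array(p['position'],float)
def unproj(cam,u,v,z):
    p,Rm,t=KRT(cam); d=Rm@np.array([(u-p['cx'])/p['fx'],(v-p['cy'])/p['fy'],1.])
    return t+d*(z-t[2])/d[2]
def proj(cam,P):
    p,Rm,t=KRT(cam); c=Rm.T@(np.array(P,float)-t); return np.array([p['fx']*c[0]/c[2]+p['cx'],p['fy']*c[1]/c[2]+p['cy']])
def pose():
    s=bot.read_state(); q=s['orientation']; return np.array(s['eef_pos']),R.from_quat([q[1],q[2],q[3],q[0]]),s
E
python3 - <<'E'
from h import *
snap('top','t0');snap('side','s0')
for c in('top','side'):print(bot.camera_params(c))
s=bot.read_state();print(s)
E
```

```text
pics
{'fx': 481.56353872968043, 'fy': 481.56353872968043, 'cx': 322.1839498959373, 'cy': 198.96786943135857, 'position': array([ 461.31023145,   15.48579423, 1504.61018962]), 'rotation': array([-0.03194997,  0.70851629, -0.70472897,  0.01846463])}
{'fx': 497.4221949453638, 'fy': 497.4221949453638, 'cx': 325.47584388163705, 'cy': 194.12308545867864, 'position': array([ 272.57194613, -863.91111181,  859.76276157]), 'rotation': array([-0.41257261,  0.89909341, -0.12785611,  0.07118769])}
{'t': 0.1, 'joint_positions': array([ 1.3113938 ,  0.33279284, -0.06468831,  1.46084099,  0.02158858,
        1.34987451, -0.08850953]), 'joint_vel': array([ 0.00036535, -0.00233331,  0.00089085, -0.00182678, -0.00202365,
        0.00157891, -0.00112683]), 'effort': array([ 2.07585603e-03, -6.26743698e+01,  5.00384043e-02, -3.92429101e+01,
        1.63680129e-02,  6.92874353e-03, -6.10228881e-06]), 'eef_pos': array([ 146.56629211, -607.33358441,  303.21308808]), 'orientation': array([-6.02991673e-04,  9.92998819e-01,  1.18122700e-01, -9.51867033e-05]), 'contact_force': array([ 0.39711044, -0.32205323, -0.63806014]), 'torque': array([ 0.0145825 , -0.02583546,  0.01198541]), 'gripper_force': 0.0, 'width': 85.45703281760959}
```

```bash
sed -i "s/return p,np.array(p\['rotation'\]).reshape(3,3),/q=p['rotation']; return p,R.from_quat([q[1],q[2],q[3],q[0]]).as_matrix(),/" h.py
python3 - <<'E'
from h import *
for c in('top','side'):
  for P in([146,-607,303],[600,0,0],[600,200,0]):print(c,proj(c,P))
E
```

```text
top [588.27859858 365.74413044]
top [336.44092936 189.08673042]
top [272.79983559 188.81460211]
side [125.87106641 466.67986498]
side [343.11631281 216.18535748]
side [320.85652683 169.51686537]
```

View pics/t0.png

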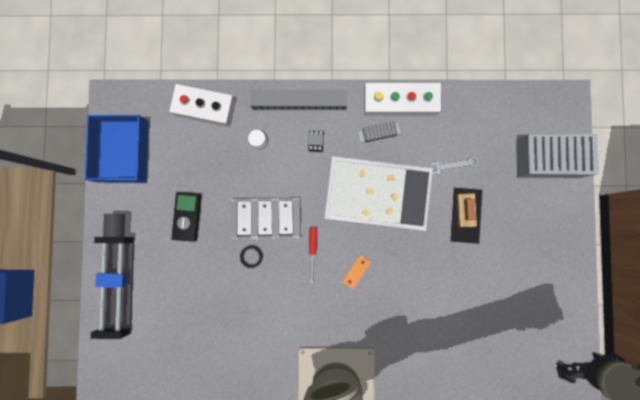

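View pics/s0.png

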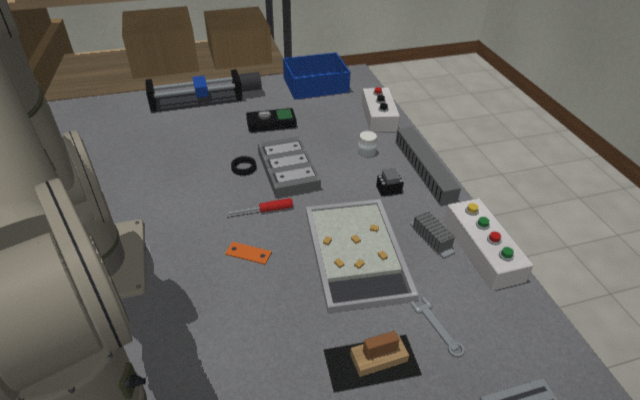

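```bash
python3 - <<'E'
import cv2,numpy as np
a=cv2.imread('pics/t0.png')
b=np.vstack([cv2.resize(a[150:245,315:495],None,fx=4.4,fy=4.4,interpolation=cv2.INTER_CUBIC)[:,:792],np.pad(cv2.resize(a[190:245,225:310],None,fx=3,fy=3,interpolation=cv2.INTER_CUBIC),((0,0),(0,792-255),(0,0)))])
print(b.shape);cv2.imwrite('pics/c0.png',b)
E
```

```text
(583, 792, 3)
```

View pics/c0.png

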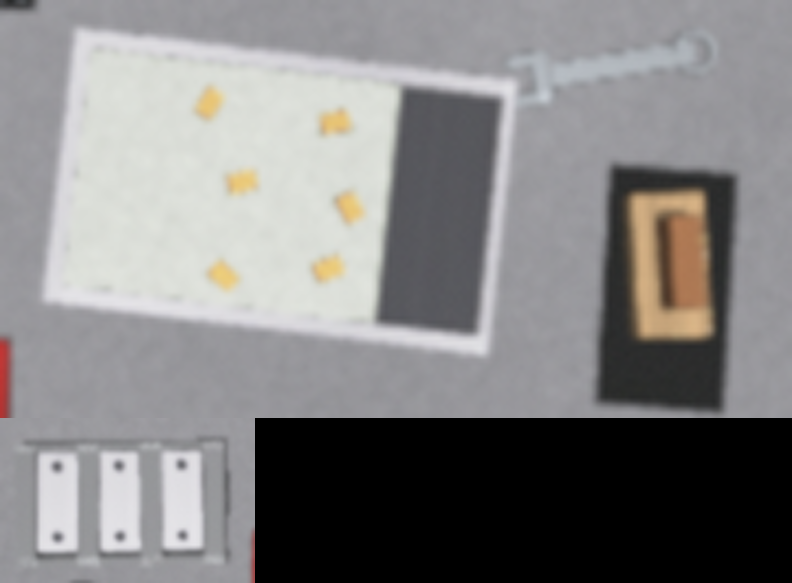

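```bash
cat > fit.py <<'E'
from h import *
def fit(cr,own,zs,s,o,cam='top'):
    W=np.array([unproj(cam,(x+.5)/s-.5+o[0],(y+.5)/s-.5+o[1],z)[:2] for (x,y),z in zip(cr,zs)])
    A=np.array(own,float); a=A-A.mean(0); w=W-W.mean(0)
    th=np.arctan2((a[:,0]*w[:,1]-a[:,1]*w[:,0]).sum(),(a*w).sum())
    M=np.array([[np.cos(th),-np.sin(th)],[np.sin(th),np.cos(th)]])
    o=W.mean(0)-M@A.mean(0); return o,np.degrees(th),(A@M.T+o-W).round(1).tolist()
E
python3 - <<'E'
from fit import *
o=(315,150)
# image up=+x, left=+y
print('board',fit([(77,30),(518,80),(487,354),(43,300),(402,87),(377,322)],[(97,122),(97,-194),(-97,-194),(-97,122),(85,-110),(-85,-110)],[22]*4+[16]*2,4.4,o))
print('mat',fit([(612,165),(736,176),(722,411),(599,402)],[(85,45),(85,-45),(-85,-45),(-85,45)],[3]*4,4.4,o))
print('scr',fit([(628,193),(704,190),(713,338),(637,341)],[(50,25),(50,-25),(-50,-25),(-50,25)],[27]*4,4.4,o))
o=(225,190-418/3)
for n,c in dict(l=[(37,451),(76,450),(78,552),(38,553)],m=[(100,451),(138,451),(140,551),(101,553)],r=[(162,450),(201,450),(203,550),(164,551)]).items():
  print(n,fit(c,[(52,20),(52,-20),(-48,-20),(-48,20)],[36]*4,3,o))
for p in [(209,104),(336,122),(242,182),(349,207),(328,269),(223,276)]: print(unproj('top',p[0]/4.4+315,p[1]/4.4+150,20)[:2].round())
print('handle',unproj('top',686/4.4+315,261/4.4+150,67))
# side check
print(proj('side',[0,0,0]))
E
```

```text
board (array([590.82790079, -94.51730692]), np.float64(-6.578965454527288), [[1.4, 1.5], [-0.3, -2.8], [-1.0, -4.0], [-0.6, 0.8], [1.8, 1.8], [-1.4, 2.7]])
mat (array([ 520.51432664, -402.78595838]), np.float64(-4.172049168895585), [[1.1, 1.1], [2.0, -1.5], [-1.9, -1.8], [-1.1, 2.2]])
scr (array([ 535.35815734, -398.58114431]), np.float64(2.5807543595438527), [[-1.4, -1.4], [-1.5, 1.3], [1.4, 1.3], [1.5, -1.1]])
l (array([506.33149421, 283.40446667]), np.float64(1.8446013443939666), [[-2.0, -0.1], [-2.0, -0.1], [2.0, 0.5], [2.0, -0.3]])
m (array([506.67434239, 219.52476957]), np.float64(1.7019807915603469), [[-2.0, 0.5], [-1.0, -0.6], [0.9, -0.1], [2.0, 0.2]])
r (array([508.29192942, 155.5056972 ]), np.float64(1.6972433932191853), [[-1.7, -0.1], [-0.7, -0.2], [1.1, -0.0], [1.2, 0.3]])
[647. -80.]
[ 634. -169.]
[ 592. -103.]
[ 574. -178.]
[ 531. -163.]
[525. -90.]
handle [ 535.17997445 -398.96625023   67.        ]
[ 90.23833021 264.56181149]
```

```bash
cat > plan.py <<'E'
from h import *
def down(yaw): return R.from_euler('z',yaw,degrees=True)*R.from_quat([1,0,0,0])
def plan(*tg):  # (x,y,z,yaw) TCP targets, all from the present pose
    p,r,s=pose()
    print('t',round(s['t'],1),'at',p.round(1),'F',np.round(s['contact_force'],1),'w',round(s['width'],1),'gf',round(s['gripper_force'],1))
    for x,y,z,yaw in tg:
        d=r.inv().apply(np.array([x,y,z])-p)/400; w=(r.inv()*down(yaw)).as_rotvec(degrees=True)/120
        print(*d.round(3),*w.round(3))
B=(590.8,-95.5,-6.58)
def own(o,x,y):
    c,s=np.cos(np.radians(o[2])),np.sin(np.radians(o[2])); return o[0]+c*x-s*y,o[1]+s*x+c*y
E
python3 - <<'E'
from plan import *
plan((535.2,-398.7,180,2.6),(535.2,-398.7,107,2.6))
E
```

```text
t 0.1 at [ 146.6 -607.3  303.2] F [ 0.4 -0.3 -0.6] w 85.5 gf 0.0
1.067 -0.279 0.308 -0.001 0.0 0.091
1.067 -0.279 0.491 -0.001 0.0 0.091
```

>>> {"op": "apply_moves", "data": {
  "moves": "0.9 -0.235 0.1 0 0 0.05; 0.9 -0.235 0.1 0 0 0.05; 0.9 -0.235 0.1 0 0 0.091; 0.9 -0.235 0.1 0 0 0.091; 0.9 -0.235 0.1 0 0 0.091; 0.9 -0.235 0.1 0 0 0.091; 0.9 -0.235 0.1 0 0 0.091; 0.9 -0.235 0.1 0 0 0.091; 0.9 -0.235 0.1 0 0 0.091; 0.9 -0.235 0.1 0 0 0.091",
  "grip": 1,
  "grip_force": 60
}}

```text
t: 1.1
eef_pos: [474.4, -431.6, 263.4]
orientation: [-0.0, 1.0, 0.023, -0.0]
contact_force: [-0.7, -1.0, 0.2]
width: 85.3
gripper_force: 0.0
```

```bash
python3 - <<'E'
from plan import *
snap('side','s1');a=cv2.imread('pics/s1.png');cv2.imwrite('pics/s1c.png',cv2.resize(a[190:400,300:480],None,fx=2.5,fy=2.5))
print(proj('side',[535.2,-398.7,67]))
plan((535.2,-398.7,180,2.6),(535.2,-398.7,107,2.6))
E
```

```text
[379.56060337 339.06409118]
t 1.1 at [ 473.6 -432.5  263.6] F [-0.1 -0.1 -0. ] w 85.4 gf 0.0
0.158 -0.078 0.209 0.0 0.0 -0.0
0.158 -0.078 0.391 0.0 0.0 -0.0
```

View pics/s1c.png

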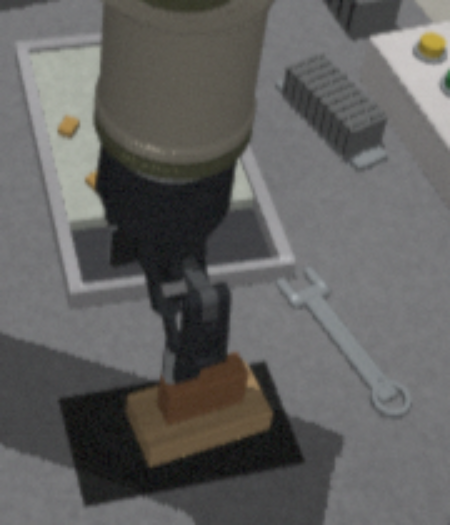

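The scraper is unmoved: its handle top shows at side pixel (381,339), and the model predicted (380,339).

>>> {"op": "apply_moves", "data": {
  "moves": "0.1 -0.05 0.1 0 0 0; 0.158 -0.078 0.2 0 0 0; 0.158 -0.078 0.209 0 0 0; 0.158 -0.078 0.27 0 0 0; 0.158 -0.078 0.33 0 0 0; 0.158 -0.078 0.391 0 0 0; 0.158 -0.078 0.391 0 0 0; 0.158 -0.078 0.391 0 0 0"
}}

```text
t: 1.95
eef_pos: [535.3, -399.0, 108.3]
orientation: [0.0, 1.0, 0.022, -0.0]
contact_force: [0.1, 0.2, 0.7]
width: 85.3
gripper_force: 0.0
```

>>> {"op": "apply_moves", "data": {
  "moves": "0 0 0 0 0 0; 0 0 0 0 0 0; 0 0 0 0 0 0; 0 0 0 0 0 0; 0 0 0 0 0 0; 0 0 0 0 0 0; 0 0 0 0 0 0; 0 0 0 0 0 0; 0 0 0 0 0 0; 0 0 0 0 0 0",
  "grip": -1,
  "grip_force": 60
}}

```text
t: 2.95
eef_pos: [536.4, -397.8, 108.1]
orientation: [0.0, 1.0, 0.023, 0.0]
contact_force: [-1.4, 0.5, 5.1]
width: 21.1
gripper_force: 62.1
```

```bash
python3 - <<'E'
from plan import *
plan((535.2,-398.7,190,-6.58),(*own(B,30,65),190,-6.6))
E
```

```text
t 3.0 at [ 536.4 -397.8  108.1] F [-1.4  0.5  5.1] w 21.1 gf 62.1
-0.003 0.002 -0.205 0.0 -0.0 0.077
0.271 -0.897 -0.205 0.0 -0.0 0.077
```

>>> {"op": "apply_moves", "data": {
  "moves": "0 0 -0.05 0 0 0; 0 0 -0.12 0 0 0; 0 0 -0.205 0 0 0.03; 0.04 -0.12 -0.205 0 0 0.077; 0.07 -0.23 -0.205 0 0 0.077; 0.1 -0.34 -0.205 0 0 0.077; 0.13 -0.45 -0.205 0 0 0.077; 0.17 -0.56 -0.205 0 0 0.077; 0.2 -0.67 -0.205 0 0 0.077; 0.24 -0.78 -0.205 0 0 0.077; 0.271 -0.897 -0.205 0 0 0.077; 0.271 -0.897 -0.205 0 0 0.077"
}}

```text
t: 4.15
eef_pos: [628.2, -24.2, 189.0]
orientation: [-0.003, 0.999, -0.052, -0.0]
contact_force: [-0.0, 1.3, -3.3]
width: 21.3
gripper_force: 60.8
```

```bash
python3 - <<'E'
from plan import *
plan((*own(B,30,65),150,-6.6),(*own(B,30,65),122.6,-6.6))
snap('side','s2')
E
```

```text
t 4.2 at [628.2 -24.2 189. ] F [-0.   1.3 -3.3] w 21.3 gf 60.8
0.002 0.026 0.097 -0.003 0.001 0.005
0.002 0.026 0.166 -0.003 0.001 0.005
```

View pics/s2.png

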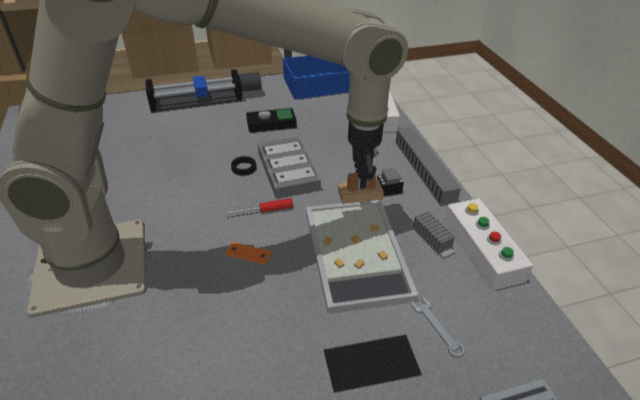

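>>> {"op": "apply_moves", "data": {
  "moves": "0 0 0 0 0 0; 0 0 0 0 0 0; 0 0 0 0 0 0; 0 0 0.05 0 0 0; 0 0 0.09 0 0 0; 0 0 0.09 0 0 0; 0 0 0.09 0 0 0"
}}

```text
t: 4.9
eef_pos: [627.7, -34.6, 153.2]
orientation: [0.0, 0.998, -0.058, -0.0]
contact_force: [-0.9, 0.5, -2.9]
width: 21.4
gripper_force: 60.7
```

```bash
python3 - <<'E'
from plan import *
plan((*own(B,30,65),122.6,-6.6),(*own(B,30,-95),122.6,-6.6))
E
```

```text
t 4.9 at [627.7 -34.6 153.2] F [-0.9  0.5 -2.9] w 21.4 gf 60.7
0.001 -0.001 0.077 0.0 0.0 -0.0
0.001 0.399 0.077 0.0 0.0 -0.0
```

>>> {"op": "apply_moves", "data": {
  "moves": "0 0 0.03 0 0 0; 0 0 0.055 0 0 0; 0 0 0.068 0 0 0; 0 0 0.076 0 0 0; 0 0 0.076 0 0 0; 0 0 0.076 0 0 0"
}}

```text
t: 5.5
eef_pos: [628.1, -34.2, 123.3]
orientation: [0.0, 0.998, -0.057, 0.0]
contact_force: [-0.9, 0.7, -3.4]
width: 21.5
gripper_force: 60.9
```

>>> {"op": "apply_moves", "data": {
  "moves": "0 0.02 0 0 0 0; 0 0.04 0 0 0 0; 0 0.06 0 0 0 0; 0 0.08 0 0 0 0; 0 0.1 0 0 0 0; 0 0.12 0 0 0 0; 0 0.14 0 0 0 0; 0 0.16 0 0 0 0; 0 0.18 0 0 0 0; 0 0.2 0 0 0 0; 0 0.22 0 0 0 0; 0 0.24 0 0 0 0"
}}

```text
t: 6.7
eef_pos: [616.9, -130.2, 123.1]
orientation: [0.0, 0.998, -0.057, 0.0]
contact_force: [-0.0, 0.5, -3.5]
width: 21.2
gripper_force: 60.8
```

>>> {"op": "apply_moves", "data": {
  "moves": "0 0.02 0 0 0 0; 0 0.04 0 0 0 0; 0 0.06 0 0 0 0; 0 0.08 0 0 0 0; 0 0.1 0 0 0 0; 0 0.12 0 0 0 0; 0 0.14 0 0 0 0; 0 0.16 0 0 0 0; 0 0.16 0 0 0 0; 0 0.16 0 0 0 0"
}}

```text
t: 7.7
eef_pos: [609.6, -193.2, 123.1]
orientation: [-0.0, 0.998, -0.058, 0.0]
contact_force: [-0.1, 1.4, -3.7]
width: 21.0
gripper_force: 60.8
```

```bash
python3 - <<'E'
from plan import *
plan((*own(B,30,-95),175,-6.6),(*own(B,-31,65),175,-6.6),(*own(B,-31,65),122.6,-6.6))
E
```

```text
t 7.7 at [ 609.6 -193.2  123.1] F [-0.1  1.4 -3.7] w 21.0 gf 60.8
0.0 0.0 -0.13 -0.0 -0.0 -0.0
-0.152 -0.4 -0.13 -0.0 -0.0 -0.0
-0.152 -0.4 0.001 -0.0 -0.0 -0.0
```

>>> {"op": "apply_moves", "data": {
  "moves": "0 0 -0.06 0 0 0; 0 0 -0.13 0 0 0; -0.04 -0.1 -0.13 0 0 0; -0.08 -0.2 -0.13 0 0 0; -0.12 -0.3 -0.13 0 0 0; -0.14 -0.36 -0.13 0 0 0; -0.152 -0.4 -0.13 0 0 0; -0.152 -0.4 -0.13 0 0 0; -0.152 -0.4 -0.13 0 0 0; -0.152 -0.4 -0.13 0 0 0; -0.152 -0.4 -0.13 0 0 0"
}}

```text
t: 8.8
eef_pos: [567.8, -28.7, 175.0]
orientation: [0.0, 0.998, -0.059, -0.0]
contact_force: [-0.4, 0.4, -3.2]
width: 21.3
gripper_force: 60.9
```

>>> {"op": "apply_moves", "data": {
  "moves": "0 0 0.06 0 0 0; 0 0 0.1 0 0 0; 0 0 0.12 0 0 0; 0 0 0.13 0 0 0; 0 0 0.13 0 0 0; 0 0 0.13 0 0 0"
}}

```text
t: 9.4
eef_pos: [568.0, -27.3, 123.9]
orientation: [0.0, 0.998, -0.058, 0.001]
contact_force: [-0.3, -0.4, -3.7]
width: 21.2
gripper_force: 60.9
```

>>> {"op": "apply_moves", "data": {
  "moves": "0 0.02 0 0 0 0; 0 0.04 0 0 0 0; 0 0.06 0 0 0 0; 0 0.08 0 0 0 0; 0 0.1 0 0 0 0; 0 0.12 0 0 0 0; 0 0.14 0 0 0 0; 0 0.16 0 0 0 0; 0 0.18 0 0 0 0; 0 0.2 0 0 0 0; 0 0.22 0 0 0 0; 0 0.24 0 0 0 0"
}}

```text
t: 10.6
eef_pos: [556.4, -123.2, 123.1]
orientation: [0.0, 0.998, -0.057, 0.0]
contact_force: [0.8, -0.2, -3.5]
width: 21.1
gripper_force: 60.8
```

>>> {"op": "apply_moves", "data": {
  "moves": "0 0.02 0 0 0 0; 0 0.04 0 0 0 0; 0 0.06 0 0 0 0; 0 0.08 0 0 0 0; 0 0.1 0 0 0 0; 0 0.12 0 0 0 0; 0 0.14 0 0 0 0; 0 0.16 0 0 0 0; 0 0.16 0 0 0 0; 0 0.16 0 0 0 0"
}}

```text
t: 11.6
eef_pos: [549.2, -186.2, 123.1]
orientation: [-0.0, 0.998, -0.058, 0.0]
contact_force: [0.3, 0.8, -2.9]
width: 21.1
gripper_force: 60.8
```

>>> {"op": "apply_moves", "data": {
  "moves": "0 0 -0.06 0 0 0; 0 0 -0.13 0 0 0; 0 0.1 -0.16 0 0 0; 0 0.2 -0.17 0 0 0; 0 0.3 -0.17 0 0 0; 0 0.4 -0.17 0 0 0; 0 0.45 -0.17 0 0 0; 0 0.45 -0.17 0 0 0; 0 0.45 -0.17 0 0 0"
}}

```text
t: 12.5
eef_pos: [528.7, -364.4, 190.8]
orientation: [-0.0, 0.998, -0.057, -0.0]
contact_force: [0.3, 0.2, -2.4]
width: 21.0
gripper_force: 60.9
```

```bash
python3 - <<'E'
from plan import *
snap('top','t3');a=snap('side','s3')
t=cv2.imread('pics/t3.png')[145:245,315:495];s=cv2.imread('pics/s3.png')[190:320,295:425]
cv2.imwrite('pics/c3.png',np.vstack([cv2.resize(t,(540,300)),cv2.resize(s,(540,300))]))
plan((520.5,-402.8,190,-4.2),(520.5,-402.8,108.5,-4.2))
E
```

```text
t 12.6 at [ 529.3 -363.2  191. ] F [-0.3 -0.1 -3.3] w 20.8 gf 60.9
-0.011 0.101 0.003 -0.0 -0.0 -0.019
-0.011 0.101 0.206 -0.0 -0.0 -0.019
```

View pics/c3.png

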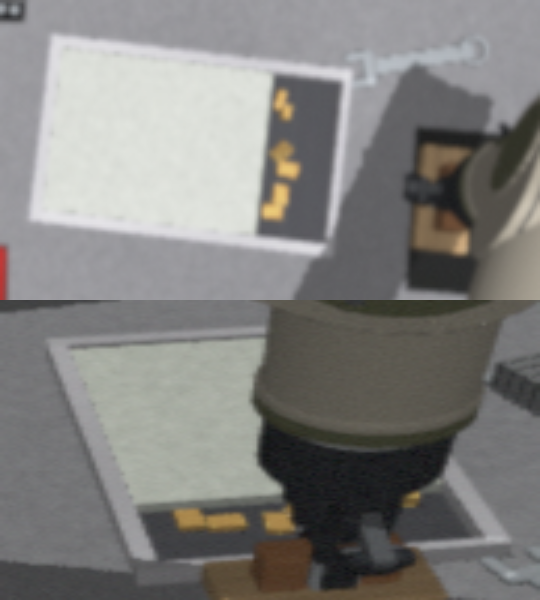

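The plate is clear and the brass lies in the gutter, top crop about (265-300, 90-220). Next, the block goes back on the mat.

>>> {"op": "apply_moves", "data": {
  "moves": "-0.005 0.05 0 0 0 -0.019; -0.011 0.101 0 0 0 -0.019; -0.011 0.101 0.003 0 0 -0.019; -0.011 0.101 0.08 0 0 -0.019; -0.011 0.101 0.14 0 0 -0.019; -0.011 0.101 0.18 0 0 -0.019; -0.011 0.101 0.195 0 0 -0.019; -0.011 0.101 0.206 0 0 -0.019; -0.011 0.101 0.206 0 0 -0.019; -0.011 0.101 0.206 0 0 -0.019; -0.011 0.101 0.206 0 0 -0.019"
}}

```text
t: 13.7
eef_pos: [519.9, -404.9, 109.7]
orientation: [0.0, 0.999, -0.038, 0.001]
contact_force: [-1.0, -0.3, -2.9]
width: 21.1
gripper_force: 60.8
```

```bash
python3 - <<'E'
from plan import *
plan((520.5,-402.8,108,-4.2))
E
```

```text
t 13.7 at [ 519.9 -404.9  109.7] F [-1.  -0.3 -2.9] w 21.1 gf 60.8
0.001 -0.005 0.004 0.0 -0.001 -0.001
```

>>> {"op": "apply_moves", "data": {
  "moves": "0 -0.004 0.003 0 0 0; 0 -0.004 0.004 0 0 0; 0 -0.004 0.004 0 0 0; 0 -0.004 0.004 0 0 0"
}}

```text
t: 14.1
eef_pos: [519.9, -403.3, 108.1]
orientation: [0.0, 0.999, -0.038, 0.0]
contact_force: [-2.2, -0.4, 5.3]
width: 20.9
gripper_force: 62.1
```

>>> {"op": "apply_moves", "data": {
  "moves": "0 0 0 0 0 0; 0 0 0.001 0 0 0; 0 0 0.001 0 0 0"
}}

```text
t: 14.4
eef_pos: [519.9, -403.4, 108.0]
orientation: [0.0, 0.999, -0.038, 0.0]
contact_force: [-3.4, 0.8, 8.9]
width: 21.2
gripper_force: 62.6
```

Seated on the mat. I'll open the gripper, then rise.

>>> {"op": "apply_moves", "data": {
  "moves": "0 0 0 0 0 0; 0 0 0 0 0 0; 0 0 0 0 0 0; 0 0 0 0 0 0; 0 0 0 0 0 0; 0 0 0 0 0 0; 0 0 0 0 0 0; 0 0 -0.05 0 0 0; 0 0 -0.1 0 0 0; 0 0 -0.2 0 0 0; 0 0 -0.3 0 0 0; 0 0 -0.4 0 0 0",
  "grip": 1
}}

```text
t: 15.6
eef_pos: [519.4, -402.9, 268.3]
orientation: [-0.0, 0.999, -0.038, -0.0]
contact_force: [1.1, -1.3, 0.2]
width: 85.3
gripper_force: 0.0
```

>>> {"op": "apply_moves", "data": {
  "moves": "0 -0.1 0 0 0 0; 0 -0.2 0 0 0 0; 0 -0.3 0 0 0 0; 0 -0.4 0 0 0 0; 0 -0.5 0 0 0 0; 0 -0.6 0 0 0 0; 0 -0.7 0 0 0 0; -0.1 -0.8 0 0 0 0; -0.1 -0.9 0 0 0 0; -0.1 -0.9 0 0 0 0; -0.1 -0.9 0 0 0 0",
  "grip": -1
}}

```text
t: 16.7
eef_pos: [506.9, -40.3, 267.1]
orientation: [0.0, 0.999, -0.036, 0.0]
contact_force: [0.1, -0.5, -0.0]
width: -0.1
gripper_force: 0.0
```

```bash
python3 - <<'E'
from plan import *
snap('top','t4');snap('side','s4')
t=cv2.imread('pics/t4.png');s=cv2.imread('pics/s4.png')
cv2.imwrite('pics/c4.png',np.vstack([cv2.resize(t[140:250,220:500],(784,308)),np.hstack([cv2.resize(s[190:390,290:450],(224,280)),cv2.resize(s[120:220,225:335],(308,280)),np.zeros((280,252,3),np.uint8)])]))
plan()
E
```

```text
t 16.8 at [507.  -42.2 266.8] F [ 0.2 -0.8 -0.3] w 0.1 gf 0.0
```

View pics/c4.png

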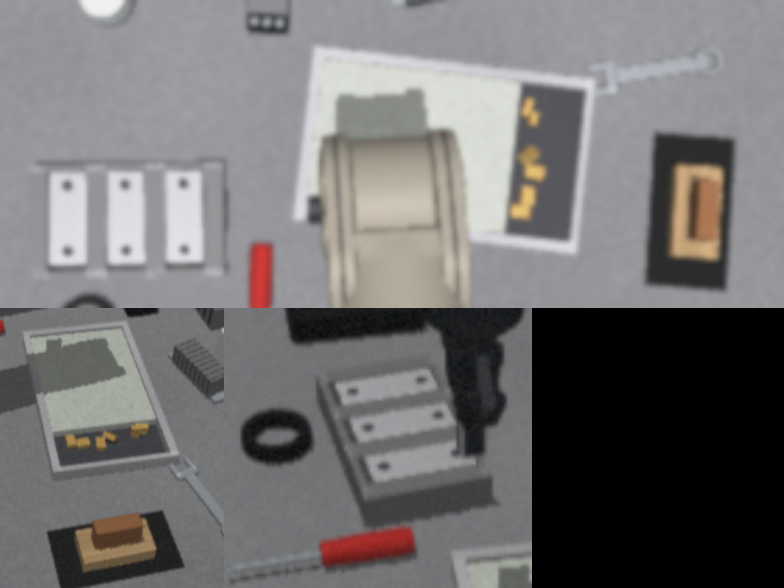

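The block stands upright on its mat, side crop about (115,545), and all six offcuts lie in the gutter. The three silver links in the tray, top crop x≈67, 125 and 183, are the ones meant; the orange lookalike lies elsewhere on the bench. I start with the right-hand pocket.

```bash
cat >> plan.py <<'E'
T=(507.1,219.5,1.75)
E
python3 - <<'E'
from plan import *
plan((*own(T,-38,-64),266,1.75),(*own(T,-38,-64),120,1.75),(*own(T,-38,-64),88,1.75))
E
```

```text
t 16.8 at [507.  -42.2 266.8] F [ 0.2 -0.8 -0.3] w 0.1 gf 0.0
-0.127 -0.483 0.002 0.0 -0.0 -0.051
-0.127 -0.483 0.367 0.0 -0.0 -0.051
-0.127 -0.483 0.447 0.0 -0.0 -0.051
```

>>> {"op": "apply_moves", "data": {
  "moves": "-0.03 -0.12 0 0 0 -0.03; -0.06 -0.24 0 0 0 -0.051; -0.1 -0.36 0 0 0 -0.051; -0.127 -0.483 0 0 0 -0.051; -0.127 -0.483 0.1 0 0 -0.051; -0.127 -0.483 0.2 0 0 -0.051; -0.127 -0.483 0.3 0 0 -0.051; -0.127 -0.483 0.35 0 0 -0.051; -0.127 -0.483 0.367 0 0 -0.051; -0.127 -0.483 0.367 0 0 -0.051; -0.127 -0.483 0.367 0 0 -0.051; -0.127 -0.483 0.367 0 0 -0.051"
}}

```text
t: 18.0
eef_pos: [471.6, 155.5, 121.3]
orientation: [-0.0, 1.0, 0.016, 0.001]
contact_force: [0.1, -0.8, 0.4]
width: 0.0
gripper_force: 0.0
```

```bash
python3 - <<'E'
from plan import *
plan((*own(T,-38,-64),120,1.75),(*own(T,-38,-64),88,1.75))
E
```

```text
t 18.0 at [471.6 155.5 121.3] F [ 0.1 -0.8  0.4] w 0.0 gf 0.0
-0.001 0.003 0.003 -0.0 -0.001 0.0
-0.002 0.003 0.083 -0.0 -0.001 0.0
```

>>> {"op": "apply_moves", "data": {
  "moves": "-0.001 0.003 0.02 0 0 0; -0.001 0.003 0.03 0 0 0; -0.001 0.003 0.04 0 0 0; -0.001 0.003 0.047 0 0 0; -0.001 0.003 0.054 0 0 0; -0.001 0.003 0.061 0 0 0; -0.001 0.003 0.068 0 0 0; -0.001 0.003 0.075 0 0 0; -0.001 0.003 0.082 0 0 0; -0.001 0.003 0.084 0 0 0; -0.001 0.003 0.084 0 0 0"
}}

```text
t: 19.1
eef_pos: [471.1, 154.8, 90.7]
orientation: [0.001, 1.0, 0.016, 0.001]
contact_force: [-26.2, -9.5, 69.5]
width: -0.1
gripper_force: 36.5
```

>>> {"op": "apply_moves", "data": {
  "moves": "0 0 0 0 0 0; 0 0 -0.05 0 0 0; 0 0 -0.1 0 0 0; 0 0 -0.2 0 0 0; 0 0 -0.28 0 0 0; 0 -0.1 -0.3 0 0 0; 0 -0.2 -0.3 0 0 0; 0 -0.3 -0.3 0 0 0; 0 -0.35 -0.3 0 0 0; 0 -0.35 -0.3 0 0 0",
  "grip": 0.4
}}

```text
t: 20.1
eef_pos: [464.7, 297.5, 206.2]
orientation: [-0.001, 1.0, 0.018, -0.0]
contact_force: [-0.5, 0.9, -0.5]
width: 59.6
gripper_force: 0.0
```

```bash
python3 - <<'E'
from plan import *
plan()
snap('top','t5');snap('side','s5')
t=cv2.imread('pics/t5.png');s=cv2.imread('pics/s5.png')
cv2.imwrite('pics/c5.png',np.vstack([cv2.resize(s[120:220,235:375],(800,571//2*2-190)),cv2.resize(t[190:245,225:325],(400,220)).repeat(1,0)[:, :400] if 0 else np.hstack([cv2.resize(t[190:245,225:325],(400,220),interpolation=cv2.INTER_CUBIC),np.zeros((220,400,3),np.uint8)])]))
E
```

```text
t 20.1 at [464.7 297.5 206.2] F [-0.5  0.9 -0.5] w 59.6 gf 0.0
```

View pics/c5.png

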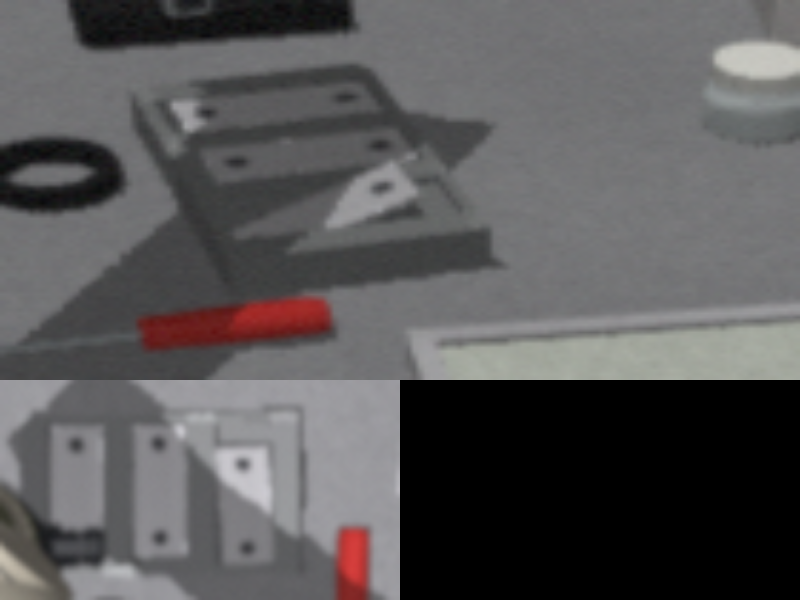

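```bash
cat >> h.py <<'E'
def tri(ut,us):
    # least-squares intersection of the two viewing rays (pixel in top, pixel in side)
    A=[];b=[]
    for cam,(u,v) in(('top',ut),('side',us)):
        p,Rm,t=KRT(cam); d=Rm@np.array([(u-p['cx'])/p['fx'],(v-p['cy'])/p['fy'],1.]); d/=np.linalg.norm(d)
        M=np.eye(3)-np.outer(d,d); A.append(M); b.append(M@t)
    x,res,_,_=np.linalg.lstsq(np.vstack(A),np.hstack(b),rcond=None); return x.round(1),res
E
python3 - <<'E'
from plan import *
a=tri((279.2,206.7),(304.2,161.6));b=tri((292,206.7),(308.2,169.5));print(a,b)
for x in(20,26,32):print(x,own(T,x,-44),own(T,x,-84),[proj('side',[*own(T,x,-44),z]).round(1).tolist() for z in(46,51,56)])
E
```

```text
(array([542.4, 172.3,  59. ]), array([6.94404829])) (array([542.7, 133.5,  61.1]), array([8.63516395]))
20 (np.float64(528.4343663979664), np.float64(176.13129226738107)) (np.float64(529.6559069263593), np.float64(136.14994863391257)) [[298.2, 165.5], [298.1, 164.0], [298.1, 162.5]]
26 (np.float64(534.4315679429867), np.float64(176.31452334664002)) (np.float64(535.6531084713796), np.float64(136.3331797131715)) [[300.3, 165.1], [300.3, 163.6], [300.3, 162.1]]
32 (np.float64(540.428769488007), np.float64(176.49775442589896)) (np.float64(541.6503100163999), np.float64(136.51641079243046)) [[302.4, 164.7], [302.4, 163.2], [302.4, 161.7]]
```

```bash
cat >> plan.py <<'E'
def planq(*tg): # (x,y,z,yaw,tilt) tilt about tool y
    p,r,s=pose()
    print('t',round(s['t'],1),'at',p.round(1),'F',np.round(s['contact_force'],1),'w',round(s['width'],1),'gf',round(s['gripper_force'],1))
    for x,y,z,yaw,t in tg:
        d=r.inv().apply(np.array([x,y,z])-p)/400; w=(r.inv()*down(yaw)*R.from_euler('y',t,degrees=True)).as_rotvec(degrees=True)/120
        print(*d.round(3),' ',*w.round(3))
E
python3 - <<'E'
from plan import *
g=own(T,4.5,-65)
planq((*g,180,1.75,20),(*g,120,1.75,20),(*g,106.8,1.75,20))
E
```

```text
t 20.2 at [465.8 293.9 205.9] F [ 0.4 -0.6 -0.3] w 60.0 gf 0.0
0.108 0.352 0.065   0.0 0.167 0.001
0.108 0.352 0.215   0.0 0.167 0.001
0.108 0.352 0.248   0.0 0.167 0.001
```

>>> {"op": "apply_moves", "data": {
  "moves": "0.03 0.1 0 0 0.06 0; 0.06 0.2 0 0 0.12 0; 0.09 0.3 0.03 0 0.167 0; 0.108 0.352 0.065 0 0.167 0; 0.108 0.352 0.065 0 0.167 0; 0.108 0.352 0.065 0 0.167 0; 0.108 0.352 0.11 0 0.167 0; 0.108 0.352 0.16 0 0.167 0; 0.108 0.352 0.19 0 0.167 0; 0.108 0.352 0.2 0 0.167 0; 0.108 0.352 0.2 0 0.167 0"
}}

```text
t: 21.3
eef_pos: [513.5, 155.3, 126.4]
orientation: [-0.003, 0.985, 0.016, 0.174]
contact_force: [0.1, -0.5, 0.4]
width: 59.5
gripper_force: 0.0
```

```bash
python3 - <<'E'
from plan import *
g=own(T,4.5,-65)
planq((*g,106.8,1.75,20))
snap('side','s6')
s=cv2.imread('pics/s6.png')
cv2.imwrite('pics/c6.png',cv2.resize(s[110:210,240:360],(720,600),interpolation=cv2.INTER_CUBIC))
E
```

```text
t 21.3 at [513.5 155.3 126.4] F [ 0.1 -0.5  0.4] w 59.5 gf 0.0
-0.016 0.002 0.046   -0.0 -0.0 0.001
```

View pics/c6.png

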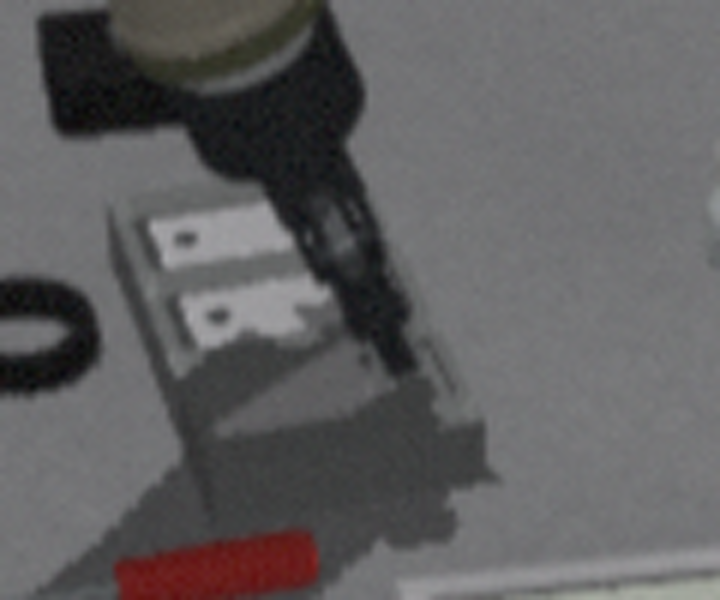

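>>> {"op": "apply_moves", "data": {
  "moves": "-0.006 0.001 0.015 0 0 0; -0.012 0.002 0.03 0 0 0; -0.015 0.002 0.04 0 0 0; -0.016 0.002 0.046 0 0 0; -0.016 0.002 0.046 0 0 0; -0.016 0.002 0.046 0 0 0"
}}

```text
t: 21.95
eef_pos: [513.9, 154.1, 106.9]
orientation: [-0.003, 0.985, 0.016, 0.174]
contact_force: [0.3, 0.5, 0.3]
width: 59.8
gripper_force: 0.0
```

>>> {"op": "apply_moves", "data": {
  "moves": "0 0 0 0 0 0; 0 0 0 0 0 0; 0 0 0 0 0 0; 0 0 0 0 0 0; 0 0 0 0 0 0; 0 0 0 0 0 0; 0 0 0 0 0 0; 0 0 0 0 0 0",
  "grip": -1,
  "grip_force": 50
}}

```text
t: 22.75
eef_pos: [514.0, 154.0, 107.0]
orientation: [-0.003, 0.985, 0.016, 0.174]
contact_force: [-0.9, -0.7, 3.8]
width: 38.3
gripper_force: 49.9
```

>>> {"op": "apply_moves", "data": {
  "moves": "0.008 0 -0.023 0 0 0; 0.017 0 -0.047 0 0 0; 0.026 0 -0.07 0 0 0; 0.034 0 -0.094 0 0 0; 0.051 0 -0.141 0 0 0; 0.068 0 -0.188 0 0 0; 0.085 0 -0.235 0 0 0; 0.085 0 -0.235 0 0 0"
}}

```text
t: 23.55
eef_pos: [514.6, 154.5, 210.1]
orientation: [-0.003, 0.984, 0.016, 0.176]
contact_force: [1.1, 0.9, -1.2]
width: 38.4
gripper_force: 50.3
```

```bash
python3 - <<'E'
from plan import *
snap('side','s7')
s=cv2.imread('pics/s7.png')
cv2.imwrite('pics/c7.png',cv2.resize(s[60:210,240:400],(640,600),interpolation=cv2.INTER_CUBIC))
b=own(B,45,62)
planq((*b,200,-6.6,0))
E
```

```text
t 23.6 at [514.1 154.1 208.4] F [-0.6 -0.1 -1.9] w 38.6 gf 50.3
0.28 0.493 0.125   -0.012 -0.168 0.069
```

View pics/c7.png

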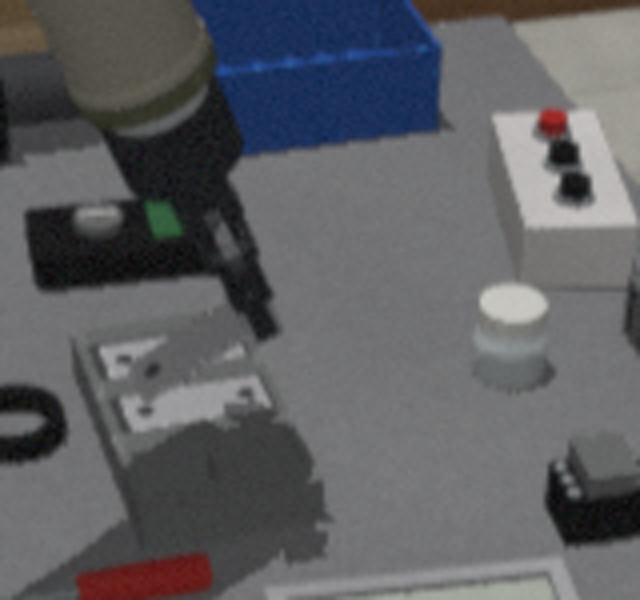

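```bash
python3 - <<'E'
from plan import *
b=own(B,48,62)
planq((*b,180,-6.6,-6),(*b,100,-6.6,-6))
E
```

```text
t 23.6 at [514.1 154.1 208.4] F [-0.6 -0.1 -1.9] w 38.6 gf 50.3
0.27 0.494 0.175   -0.009 -0.218 0.07
0.201 0.494 0.363   -0.009 -0.218 0.07
```

>>> {"op": "apply_moves", "data": {
  "moves": "0.03 0.05 0.018 -0.001 -0.022 0.007; 0.054 0.1 0.035 -0.002 -0.044 0.014; 0.081 0.148 0.053 -0.003 -0.065 0.021; 0.108 0.198 0.07 -0.004 -0.087 0.028; 0.135 0.247 0.088 -0.005 -0.109 0.035; 0.162 0.296 0.105 -0.006 -0.131 0.042; 0.189 0.346 0.123 -0.007 -0.153 0.049; 0.216 0.395 0.14 -0.008 -0.174 0.056; 0.243 0.445 0.158 -0.009 -0.196 0.063; 0.27 0.494 0.175 -0.009 -0.218 0.07; 0.27 0.494 0.175 -0.009 -0.218 0.07; 0.27 0.494 0.175 -0.009 -0.218 0.07"
}}

```text
t: 24.8
eef_pos: [644.8, -39.7, 176.4]
orientation: [-0.003, 0.997, -0.058, -0.055]
contact_force: [-0.0, -0.2, 0.6]
width: 38.3
gripper_force: 50.4
```

```bash
python3 - <<'E'
from plan import *
b=own(B,48,62)
planq((*b,100,-6.6,-6),(*b,88,-6.6,-6))
E
```

```text
t 24.8 at [644.8 -39.7 176.4] F [-0.  -0.2  0.6] w 38.3 gf 50.4
0.023 -0.001 0.19   0.0 0.002 -0.0
0.026 -0.001 0.22   0.0 0.002 -0.0
```

>>> {"op": "apply_moves", "data": {
  "moves": "0.01 0 0.06 0 0 0; 0.015 0 0.12 0 0 0; 0.02 0 0.16 0 0 0; 0.023 0 0.19 0 0.002 0; 0.024 0 0.2 0 0.002 0; 0.025 0 0.21 0 0.002 0; 0.025 0 0.215 0 0.002 0; 0.025 0 0.215 0 0.002 0; 0.025 0 0.215 0 0.002 0"
}}

```text
t: 25.7
eef_pos: [646.2, -39.7, 92.1]
orientation: [-0.002, 0.997, -0.057, -0.051]
contact_force: [-0.2, 0.2, -0.4]
width: 38.3
gripper_force: 50.3
```

```bash
python3 - <<'E'
from plan import *
snap('side','s8')
s=cv2.imread('pics/s8.png')
cv2.imwrite('pics/c8.png',cv2.resize(s[150:310,290:430],(525,600),interpolation=cv2.INTER_CUBIC))
plan()
E
```

```text
t 25.8 at [646.2 -39.8  92. ] F [-0.4  0.8 -0.4] w 38.3 gf 50.3
```

View pics/c8.png

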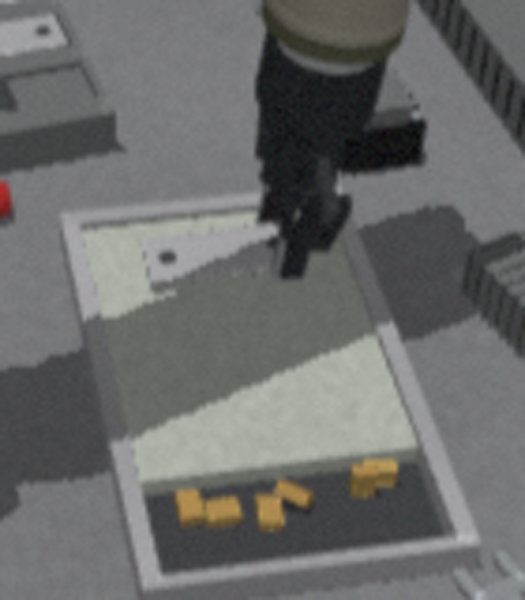

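Link 1 is held nearly flat, just above the plate, at crop (145-280, 230-285). I'll lower it a little more and release.

>>> {"op": "apply_moves", "data": {
  "moves": "0 0 0.004 0 0 0; 0 0 0.008 0 0 0; 0 0 0.011 0 0 0; 0 0 0.011 0 0 0; 0 0 0.011 0 0 0"
}}

```text
t: 26.25
eef_pos: [645.7, -39.7, 87.9]
orientation: [-0.002, 0.997, -0.057, -0.051]
contact_force: [-1.8, -1.2, 5.5]
width: 38.3
gripper_force: 54.1
```

>>> {"op": "apply_moves", "data": {
  "moves": "0 0 0 0 0 0; 0 0 0 0 0 0; 0 0 0 0 0 0; 0 0 0 0 0 0; 0 0 -0.02 0 0 0; 0 0 -0.06 0 0 0; 0 0 -0.15 0 0 0; 0 0 -0.25 0 0 0; 0 0 -0.35 0 0 0; 0 0 -0.35 0 0 0",
  "grip": 0.32
}}

```text
t: 27.25
eef_pos: [662.5, -40.9, 234.6]
orientation: [-0.003, 0.997, -0.057, -0.046]
contact_force: [0.4, 0.3, -0.3]
width: 56.4
gripper_force: 0.0
```

```bash
python3 - <<'E'
from plan import *
m=own(T,-38,0)
planq((*m,215,1.75,0),(*m,120,1.75,0))
E
```

```text
t 27.2 at [662.5 -40.9 234.6] F [ 0.4  0.3 -0.3] w 56.4 gf 0.0
-0.548 -0.588 0.1   -0.003 0.044 -0.07
-0.526 -0.588 0.336   -0.003 0.044 -0.07
```

>>> {"op": "apply_moves", "data": {
  "moves": "-0.06 -0.06 0 0 0.01 -0.01; -0.12 -0.13 0 0 0.02 -0.03; -0.18 -0.2 0 0 0.03 -0.05; -0.25 -0.27 0.02 0 0.044 -0.07; -0.32 -0.34 0.04 0 0.044 -0.07; -0.38 -0.42 0.06 0 0.044 -0.07; -0.44 -0.5 0.08 0 0.044 -0.07; -0.5 -0.56 0.1 -0.003 0.044 -0.07; -0.548 -0.588 0.1 -0.003 0.044 -0.07; -0.548 -0.588 0.1 -0.003 0.044 -0.07; -0.548 -0.588 0.1 -0.003 0.044 -0.07; -0.548 -0.588 0.1 -0.003 0.044 -0.07",
  "grip": -1
}}

```text
t: 28.45
eef_pos: [467.2, 216.5, 209.4]
orientation: [-0.0, 1.0, 0.015, -0.005]
contact_force: [0.6, -0.4, -0.6]
width: 0.1
gripper_force: 0.0
```

```bash
python3 - <<'E'
from plan import *
m=own(T,-39,0)
snap('top','t9')
t=cv2.imread('pics/t9.png')
cv2.imwrite('pics/c9.png',cv2.resize(t[145:245,225:445],(792,360),interpolation=cv2.INTER_CUBIC))
planq((*m,120,1.75,0),(*m,95,1.75,0))
E
```

```text
t 28.5 at [467.1 216.6 209.2] F [ 0.7 -0.6  0.3] w -0.0 gf 0.0
0.005 -0.004 0.223   -0.0 0.005 -0.001
0.006 -0.004 0.285   -0.0 0.005 -0.001
```

View pics/c9.png

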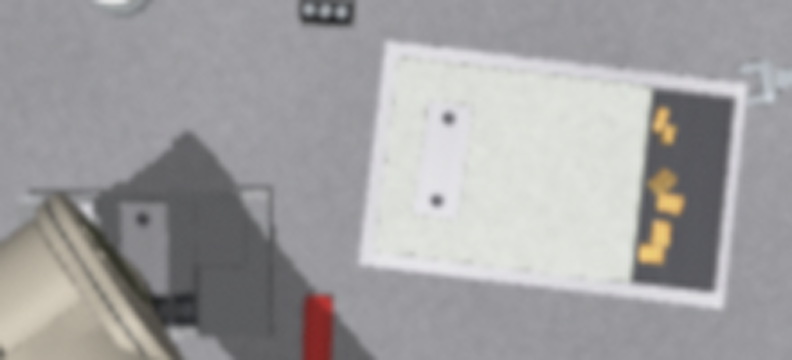

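Link 1 lies flat on the plate, crop (443,160). The middle link is still in its pocket, its hole at (143,218). Now I press that one.

>>> {"op": "apply_moves", "data": {
  "moves": "0 0 0.08 0 0 0; 0.005 -0.004 0.16 0 0.005 0; 0.005 -0.004 0.2 0 0.005 0; 0.005 -0.004 0.223 0 0.005 0; 0.005 -0.004 0.24 0 0.005 0; 0.005 -0.004 0.25 0 0.005 0; 0.005 -0.004 0.26 0 0.005 0; 0.005 -0.004 0.27 0 0.005 0; 0.005 -0.004 0.28 0 0.005 0; 0.005 -0.004 0.28 0 0.005 0; 0.005 -0.004 0.28 0 0.005 0"
}}

```text
t: 29.6
eef_pos: [466.8, 219.7, 97.0]
orientation: [-0.001, 1.0, 0.016, -0.0]
contact_force: [0.4, 0.2, 0.8]
width: -0.2
gripper_force: 0.0
```

>>> {"op": "apply_moves", "data": {
  "moves": "0 0 0.003 0 0 0; 0 0 0.005 0 0 0; 0 0 0.005 0 0 0"
}}

```text
t: 29.9
eef_pos: [466.8, 219.6, 94.9]
orientation: [-0.0, 1.0, 0.016, -0.0]
contact_force: [0.5, -0.1, -0.9]
width: 0.1
gripper_force: 0.0
```

>>> {"op": "apply_moves", "data": {
  "moves": "0 0 0.003 0 0 0; 0 0 0.005 0 0 0; 0 0 0.005 0 0 0"
}}

```text
t: 30.2
eef_pos: [466.7, 219.6, 92.8]
orientation: [-0.0, 1.0, 0.016, -0.0]
contact_force: [-0.2, -0.8, 0.4]
width: 0.2
gripper_force: 0.0
```

>>> {"op": "apply_moves", "data": {
  "moves": "0 0 0.003 0 0 0; 0 0 0.003 0 0 0; 0 0 0.003 0 0 0"
}}

```text
t: 30.5
eef_pos: [466.8, 219.7, 91.7]
orientation: [-0.001, 1.0, 0.016, -0.0]
contact_force: [-0.1, 1.1, -0.6]
width: -0.4
gripper_force: 0.0
```

>>> {"op": "apply_moves", "data": {
  "moves": "0 0 -0.05 0 0 0; 0 0 -0.12 0 0 0; 0 0 -0.22 0 0 0; 0 0 -0.3 0 0 0; 0 0.12 -0.3 0 0 0; 0 0.24 -0.3 0 0 0; 0 0.36 -0.3 0 0 0; 0 0.45 -0.3 0 0 0; 0 0.45 -0.3 0 0 0",
  "grip": 0.4
}}

```text
t: 31.4
eef_pos: [472.6, 34.2, 211.4]
orientation: [0.0, 1.0, 0.012, -0.0]
contact_force: [-0.4, 0.5, -0.2]
width: 59.8
gripper_force: 0.0
```

```bash
cat > prof.py <<'E'
from plan import *
import sys
def prof(img,y):
    # grey level along the pocket's centre line, own x 60..-60, at z 36
    g=cv2.cvtColor(cv2.imread(img),cv2.COLOR_BGR2GRAY).astype(np.float32)
    o=[]
    for x in range(60,-61,-4):
        u,v=proj('top',[*own(T,x,y),36]); o.append(int(cv2.getRectSubPix(g,(1,1),(float(u),float(v)))[0,0]))
    return o
if __name__=='__main__':
    n=sys.argv[1]; snap('top','t'+n); snap('side','s'+n)
    for y in(-64,0,64):
        print(y,'before',prof('pics/t0.png',y)); print('   now  ',prof(f'pics/t{n}.png',y))
    planq()
E
python3 prof.py 10
```

```text
-64 before [141, 143, 168, 204, 184, 132, 129, 186, 218, 221, 222, 223, 223, 223, 224, 224, 224, 225, 225, 225, 225, 222, 195, 139, 137, 192, 218, 176, 123, 133, 150]
   now   [141, 144, 146, 149, 149, 150, 150, 151, 151, 150, 150, 150, 150, 150, 150, 146, 144, 150, 152, 152, 152, 152, 152, 152, 152, 152, 147, 122, 109, 132, 150]
0 before [137, 149, 186, 209, 177, 125, 133, 185, 215, 221, 221, 221, 221, 222, 222, 222, 223, 224, 224, 224, 225, 221, 185, 131, 138, 198, 215, 173, 117, 134, 149]
   now   [137, 142, 142, 148, 145, 126, 128, 170, 172, 135, 124, 160, 190, 194, 195, 195, 195, 197, 196, 197, 197, 198, 198, 196, 177, 133, 123, 160, 172, 155, 151]
64 before [135, 158, 191, 204, 165, 120, 137, 192, 216, 219, 220, 220, 220, 220, 221, 221, 222, 222, 223, 223, 223, 212, 170, 116, 142, 201, 219, 170, 122, 137, 149]
   now   [133, 157, 191, 204, 165, 121, 137, 192, 216, 219, 220, 220, 220, 220, 221, 221, 222, 222, 223, 223, 222, 213, 169, 115, 142, 201, 219, 170, 122, 137, 149]
t 31.5 at [472.6  39.2 211.6] F [ 0.2  0.8 -0.5] w 59.6 gf 0.0
```

```bash
python3 - <<'E'
from plan import *
g=own(T,4.5,-0.5)
planq((*g,200,1.75,20),(*g,125,1.75,20),(*g,106.8,1.75,20))
E
```

```text
t 31.5 at [472.6  39.2 211.6] F [ 0.2  0.8 -0.5] w 59.6 gf 0.0
0.111 -0.447 0.029   -0.0 0.167 -0.0
0.111 -0.447 0.217   -0.0 0.167 -0.0
0.111 -0.447 0.262   -0.0 0.167 -0.0
```

>>> {"op": "apply_moves", "data": {
  "moves": "0.03 -0.1 0 0 0.05 0; 0.06 -0.2 0 0 0.1 0; 0.09 -0.3 0.02 0 0.14 0; 0.111 -0.4 0.029 0 0.167 0; 0.111 -0.447 0.029 0 0.167 0; 0.111 -0.447 0.029 0 0.167 0; 0.111 -0.447 0.029 0 0.167 0; 0.111 -0.447 0.1 0 0.167 0; 0.111 -0.447 0.15 0 0.167 0; 0.111 -0.447 0.2 0 0.167 0; 0.111 -0.447 0.2 0 0.167 0; 0.111 -0.447 0.2 0 0.167 0"
}}

```text
t: 32.7
eef_pos: [511.4, 219.4, 132.1]
orientation: [-0.003, 0.985, 0.015, 0.174]
contact_force: [0.2, 0.5, 0.5]
width: 60.1
gripper_force: 0.0
```

```bash
python3 - <<'E'
from plan import *
planq((*own(T,4.5,-0.5),106.8,1.75,20))
E
```

```text
t 32.7 at [511.4 219.4 132.1] F [0.2 0.5 0.5] w 60.1 gf 0.0
-0.021 0.001 0.06   -0.0 0.0 0.0
```

>>> {"op": "apply_moves", "data": {
  "moves": "-0.007 0 0.02 0 0 0; -0.014 0 0.04 0 0 0; -0.018 0 0.052 0 0 0; -0.021 0 0.06 0 0 0; -0.021 0 0.06 0 0 0; -0.021 0 0.06 0 0 0"
}}

```text
t: 33.3
eef_pos: [511.6, 220.1, 106.4]
orientation: [-0.003, 0.985, 0.016, 0.174]
contact_force: [0.2, -0.2, -0.0]
width: 59.7
gripper_force: 0.0
```

>>> {"op": "apply_moves", "data": {
  "moves": "0 0 0 0 0 0; 0 0 0 0 0 0; 0 0 0 0 0 0; 0 0 0 0 0 0; 0 0 0 0 0 0; 0 0 0 0 0 0; 0 0 0 0 0 0; 0 0 0 0 0 0",
  "grip": -1,
  "grip_force": 50
}}

```text
t: 34.1
eef_pos: [511.7, 219.9, 106.5]
orientation: [-0.003, 0.985, 0.016, 0.174]
contact_force: [-0.1, -0.4, 4.6]
width: 38.7
gripper_force: 49.9
```

>>> {"op": "apply_moves", "data": {
  "moves": "0.008 0 -0.023 0 0 0; 0.017 0 -0.047 0 0 0; 0.026 0 -0.07 0 0 0; 0.034 0 -0.094 0 0 0; 0.051 0 -0.141 0 0 0; 0.068 0 -0.188 0 0 0; 0.085 0 -0.235 0 0 0; 0.085 0 -0.235 0 0 0"
}}

```text
t: 34.9
eef_pos: [512.3, 220.5, 209.6]
orientation: [-0.004, 0.984, 0.015, 0.176]
contact_force: [-0.3, 0.1, -0.3]
width: 38.5
gripper_force: 50.4
```

```bash
python3 - <<'E'
from plan import *
b=own(B,48,-3)
planq((*b,185,-6.6,-6))
E
```

```text
t 34.9 at [512.3 220.5 209.6] F [-0.3  0.1 -0.3] w 38.5 gf 50.4
0.25 0.821 0.156   -0.01 -0.218 0.07
```

>>> {"op": "apply_moves", "data": {
  "moves": "0.025 0.075 0.014 0 -0.02 0.006; 0.05 0.15 0.028 -0.001 -0.04 0.013; 0.07 0.224 0.043 -0.002 -0.06 0.019; 0.09 0.3 0.057 -0.003 -0.08 0.026; 0.114 0.373 0.071 -0.004 -0.1 0.032; 0.136 0.448 0.085 -0.005 -0.12 0.038; 0.16 0.523 0.1 -0.006 -0.14 0.045; 0.18 0.597 0.113 -0.007 -0.16 0.05; 0.205 0.672 0.128 -0.008 -0.18 0.057; 0.227 0.746 0.142 -0.009 -0.2 0.064; 0.25 0.821 0.156 -0.01 -0.218 0.07; 0.25 0.821 0.156 -0.01 -0.218 0.07"
}}

```text
t: 36.1
eef_pos: [637.2, -110.5, 179.5]
orientation: [-0.001, 0.997, -0.061, -0.056]
contact_force: [-1.0, -0.5, -0.9]
width: 38.4
gripper_force: 50.4
```

>>> {"op": "apply_moves", "data": {
  "moves": "0 0 0 0 0 0; 0 0 0 0 0 0; 0 0 0 0 0 0"
}}

```text
t: 36.4
eef_pos: [636.8, -103.4, 181.7]
orientation: [-0.002, 0.997, -0.057, -0.054]
contact_force: [-0.5, 0.5, -0.5]
width: 38.3
gripper_force: 50.4
```

```bash
python3 - <<'E'
from plan import *
b=own(B,48,-3)
planq((*b,100,-6.6,-6),(*b,89,-6.6,-6))
E
```

```text
t 36.4 at [ 636.8 -103.4  181.7] F [-0.5  0.5 -0.5] w 38.3 gf 50.4
0.026 0.001 0.203   0.001 0.002 0.001
0.029 0.001 0.23   0.001 0.002 0.001
```

>>> {"op": "apply_moves", "data": {
  "moves": "0.008 0 0.06 0 0 0; 0.015 0 0.12 0 0 0; 0.02 0 0.16 0 0 0; 0.024 0 0.19 0 0.002 0; 0.026 0 0.203 0 0.002 0; 0.028 0 0.215 0 0.002 0; 0.028 0 0.223 0 0.002 0; 0.028 0 0.223 0 0.002 0; 0.028 0 0.223 0 0.002 0; 0.028 0 0.223 0 0.002 0"
}}

```text
t: 37.4
eef_pos: [638.7, -105.2, 92.1]
orientation: [-0.002, 0.997, -0.058, -0.052]
contact_force: [-0.7, -0.6, -0.7]
width: 38.1
gripper_force: 50.4
```

>>> {"op": "apply_moves", "data": {
  "moves": "0 0 0.004 0 0 0; 0 0 0.008 0 0 0; 0 0 0.01 0 0 0; 0 0 0.01 0 0 0; 0 0 0.01 0 0 0"
}}

```text
t: 37.9
eef_pos: [638.2, -105.2, 87.9]
orientation: [-0.002, 0.997, -0.058, -0.052]
contact_force: [-1.2, 0.3, 3.6]
width: 38.3
gripper_force: 52.9
```

>>> {"op": "apply_moves", "data": {
  "moves": "0 0 0 0 0 0; 0 0 0 0 0 0; 0 0 0 0 0 0; 0 0 0 0 0 0; 0 0 -0.02 0 0 0; 0 0 -0.06 0 0 0; 0 0 -0.15 0 0 0; 0 0 -0.25 0 0 0; 0 0 -0.35 0 0 0; 0 0 -0.35 0 0 0; 0 0 -0.35 0 0 0",
  "grip": 0.32
}}

```text
t: 39.0
eef_pos: [653.2, -106.4, 229.2]
orientation: [-0.002, 0.997, -0.057, -0.05]
contact_force: [-0.9, 0.8, -1.4]
width: 56.3
gripper_force: 0.0
```

```bash
python3 - <<'E'
from plan import *
m=own(T,-39,64)
planq((*m,215,1.75,0))
E
```

```text
t 39.0 at [ 653.2 -106.4  229.2] F [-0.9  0.8 -1.4] w 56.3 gf 0.0
-0.57 -0.912 0.091   -0.002 0.048 -0.07
```

>>> {"op": "apply_moves", "data": {
  "moves": "-0.05 -0.08 0.01 0 0.01 -0.01; -0.1 -0.16 0.02 0 0.02 -0.03; -0.16 -0.25 0.03 0 0.03 -0.05; -0.22 -0.34 0.04 -0.002 0.048 -0.07; -0.28 -0.43 0.05 -0.002 0.048 -0.07; -0.34 -0.53 0.06 -0.002 0.048 -0.07; -0.4 -0.63 0.07 -0.002 0.048 -0.07; -0.46 -0.73 0.08 -0.002 0.048 -0.07; -0.52 -0.83 0.09 -0.002 0.048 -0.07; -0.57 -0.912 0.091 -0.002 0.048 -0.07; -0.57 -0.912 0.091 -0.002 0.048 -0.07; -0.57 -0.912 0.091 -0.002 0.048 -0.07",
  "grip": -1
}}

```text
t: 40.2
eef_pos: [464.6, 282.7, 212.9]
orientation: [-0.0, 1.0, 0.017, -0.002]
contact_force: [0.2, -0.9, -0.6]
width: -0.0
gripper_force: 0.0
```

>>> {"op": "apply_moves", "data": {
  "moves": "0 0 0 0 0 0; 0 0 0 0 0 0; 0 0 0 0 0 0"
}}

```text
t: 40.5
eef_pos: [465.9, 281.3, 213.3]
orientation: [-0.001, 1.0, 0.015, -0.002]
contact_force: [-0.4, 0.7, -0.8]
width: -0.1
gripper_force: 0.0
```

```bash
python3 - <<'E'
from plan import *
m=own(T,-39,64)
planq((*m,120,1.75,0),(*m,92,1.75,0))
from prof import prof
snap('top','t11');print(prof('pics/t11.png',64))
a=cv2.imread('pics/t11.png').astype(int);b=cv2.imread('pics/t0.png').astype(int)
d=abs(a-b).max(2)>40
n,l,s,c=cv2.connectedComponentsWithStats(d.astype(np.uint8)); print([(c[i].round().tolist(),int(s[i,4])) for i in range(1,n) if s[i,4]>20])
E
```

```text
t 40.5 at [465.9 281.3 213.3] F [-0.4  0.7 -0.8] w -0.1 gf 0.0
0.002 -0.002 0.233   -0.001 0.002 -0.0
0.002 -0.002 0.303   -0.001 0.002 -0.0
[94, 100, 121, 125, 100, 74, 84, 116, 133, 135, 135, 135, 136, 136, 137, 137, 137, 137, 137, 137, 134, 108, 63, 41, 49, 52, 45, 45, 66, 84, 84]
[([362.0, 173.0], 33), ([391.0, 177.0], 32), ([409.0, 180.0], 50), ([303.0, 270.0], 8586), ([369.0, 191.0], 35), ([410.0, 198.0], 85), ([476.0, 215.0], 1164), ([394.0, 197.0], 32), ([407.0, 212.0], 89), ([194.0, 229.0], 751), ([365.0, 212.0], 33), ([389.0, 211.0], 33), ([226.0, 235.0], 23), ([246.0, 260.0], 125), ([252.0, 256.0], 85), ([456.0, 328.0], 7206), ([584.0, 371.0], 1112), ([325.0, 382.0], 1189), ([611.0, 379.0], 282), ([358.0, 397.0], 24)]
```

>>> {"op": "apply_moves", "data": {
  "moves": "0 0 0.08 0 0 0; 0.002 -0.002 0.16 0 0.002 0; 0.002 -0.002 0.2 0 0.002 0; 0.002 -0.002 0.233 0 0.002 0; 0.002 -0.002 0.245 0 0.002 0; 0.002 -0.002 0.255 0 0.002 0; 0.002 -0.002 0.265 0 0.002 0; 0.002 -0.002 0.275 0 0.002 0; 0.002 -0.002 0.285 0 0.002 0; 0.002 -0.002 0.293 0 0.002 0; 0.002 -0.002 0.293 0 0.002 0; 0.002 -0.002 0.293 0 0.002 0"
}}

```text
t: 41.75
eef_pos: [465.8, 283.4, 96.3]
orientation: [-0.001, 1.0, 0.016, 0.0]
contact_force: [-0.7, -0.3, -0.2]
width: -0.2
gripper_force: 0.0
```

>>> {"op": "apply_moves", "data": {
  "moves": "0 0 0.003 0 0 0; 0 0 0.006 0 0 0; 0 0 0.007 0 0 0; 0 0 0.007 0 0 0"
}}

```text
t: 42.15
eef_pos: [465.8, 283.3, 93.5]
orientation: [-0.001, 1.0, 0.016, 0.0]
contact_force: [0.3, 0.1, -0.7]
width: 0.0
gripper_force: 0.0
```

>>> {"op": "apply_moves", "data": {
  "moves": "0 0 -0.05 0 0 0; 0 0 -0.12 0 0 0; 0 0 -0.22 0 0 0; 0 0 -0.3 0 0 0; 0 0.12 -0.3 0 0 0; 0 0.24 -0.3 0 0 0; 0 0.36 -0.3 0 0 0; 0 0.48 -0.3 0 0 0; 0 0.6 -0.3 0 0 0; 0 0.6 -0.3 0 0 0; 0 0.6 -0.3 0 0 0",
  "grip": 0.4
}}

```text
t: 43.25
eef_pos: [473.3, 42.5, 213.3]
orientation: [-0.001, 1.0, 0.015, 0.001]
contact_force: [0.8, 0.8, -0.3]
width: 59.9
gripper_force: 0.0
```

```bash
python3 prof.py 12 | tail -3; python3 - <<'E'
from plan import *
g=own(T,4.5,63.5)
planq((*g,200,1.75,20),(*g,125,1.75,20))
# scraper now: wood-coloured blob near the mat
a=cv2.imread('pics/t12.png'); h=cv2.cvtColor(a,cv2.COLOR_BGR2HSV)
m=cv2.inRange(h,(5,60,60),(25,255,255)); m[:150]=0;m[260:]=0
n,l,s,c=cv2.connectedComponentsWithStats(m)
for i in range(1,n):
    if s[i,4]>15: print(c[i].round(1),s[i].tolist(),unproj('top',*c[i],27)[:2].round(), cv2.minAreaRect(np.argwhere(l==i)[:,::-1].astype(np.float32)))
E
```

```text
64 before [135, 158, 191, 204, 165, 120, 137, 192, 216, 219, 220, 220, 220, 220, 221, 221, 222, 222, 223, 223, 223, 212, 170, 116, 142, 201, 219, 170, 122, 137, 149]
   now   [134, 145, 148, 148, 148, 141, 152, 181, 166, 124, 115, 159, 188, 194, 196, 195, 196, 197, 197, 197, 198, 198, 199, 198, 181, 146, 139, 164, 154, 146, 150]
t 43.4 at [473.2  44.6 213.2] F [0.5 0.6 0.1] w 59.6 gf 0.0
t 43.4 at [473.2  44.6 213.2] F [0.5 0.6 0.1] w 59.6 gf 0.0
0.111 -0.593 0.034   -0.001 0.166 0.001
0.111 -0.593 0.222   -0.001 0.166 0.001
[ 26.1 213.1] [0, 167, 55, 93, 4885] [519. 964.] ((27.0, 213.0), (92.0, 54.0), 90.0)
[408.9 179.6] [406, 174, 7, 11, 53] [ 628. -222.] ((409.0, 179.0), (10.0, 6.0), 90.0)
[624.8 225. ] [609, 190, 31, 70, 2022] [ 492. -873.] ((624.0, 224.5), (69.0, 30.0), 90.0)
[409.6 198.3] [405, 192, 10, 13, 87] [ 570. -224.] ((409.60003662109375, 198.29998779296875), (12.965337753295898, 7.905693054199219), 71.56504821777344)
[485.3 220.3] [475, 203, 21, 35, 632] [ 504. -454.] ((485.58154296875, 220.0323028564453), (19.691856384277344, 33.39295196533203), 3.1798300743103027)
[406.8 212.3] [402, 206, 10, 13, 92] [ 527. -215.] ((406.5500183105469, 211.8500213623047), (7.905693531036377, 13.28156566619873), 18.43494987487793)
[360.9 257.6] [356, 255, 12, 5, 36] [388. -75.] ((361.5, 257.0), (11.0, 4.0), -0.0)
```

The scraper has been knocked off to about (504,-454), so it needs putting back later. First I finish link 3, which is tipped like the others.

>>> {"op": "apply_moves", "data": {
  "moves": "0.03 -0.1 0 0 0.04 0; 0.05 -0.2 0 0 0.08 0; 0.08 -0.3 0.02 0 0.12 0; 0.1 -0.4 0.034 0 0.15 0; 0.111 -0.5 0.034 0 0.166 0; 0.111 -0.56 0.034 0 0.166 0; 0.111 -0.593 0.034 0 0.166 0; 0.111 -0.593 0.034 0 0.166 0; 0.111 -0.593 0.1 0 0.166 0; 0.111 -0.593 0.16 0 0.166 0; 0.111 -0.593 0.2 0 0.166 0; 0.111 -0.593 0.2 0 0.166 0"
}}

```text
t: 44.55
eef_pos: [508.8, 281.2, 131.4]
orientation: [-0.002, 0.985, 0.016, 0.172]
contact_force: [-0.6, 0.7, 1.1]
width: 60.0
gripper_force: 0.0
```

```bash
python3 - <<'E'
from plan import *
planq((*own(T,4.5,63.7),106.8,1.75,20))
E
```

```text
t 44.5 at [508.8 281.2 131.4] F [-0.6  0.7  1.1] w 60.0 gf 0.0
-0.019 -0.005 0.059   0.0 0.002 0.001
```

>>> {"op": "apply_moves", "data": {
  "moves": "-0.007 -0.003 0.02 0 0.002 0; -0.014 -0.004 0.04 0 0.002 0; -0.018 -0.005 0.052 0 0.002 0; -0.02 -0.005 0.06 0 0.002 0; -0.02 -0.005 0.06 0 0.002 0; -0.02 -0.005 0.06 0 0.002 0"
}}

```text
t: 45.15
eef_pos: [511.1, 284.0, 108.9]
orientation: [-0.004, 0.984, 0.015, 0.176]
contact_force: [-0.0, 0.8, 0.8]
width: 60.1
gripper_force: 0.0
```

>>> {"op": "apply_moves", "data": {
  "moves": "0 0 0 0 0 0; 0 0 0 0 0 0; 0 0 0 0 0 0; 0 0 0 0 0 0; 0 0 0 0 0 0; 0 0 0 0 0 0; 0 0 0 0 0 0; 0 0 0 0 0 0",
  "grip": -1,
  "grip_force": 50
}}

```text
t: 45.95
eef_pos: [511.1, 284.0, 108.6]
orientation: [-0.004, 0.984, 0.015, 0.176]
contact_force: [0.0, -0.7, 5.1]
width: 38.2
gripper_force: 50.0
```

>>> {"op": "apply_moves", "data": {
  "moves": "0.008 0 -0.023 0 0 0; 0.017 0 -0.047 0 0 0; 0.026 0 -0.07 0 0 0; 0.034 0 -0.094 0 0 0; 0.051 0 -0.141 0 0 0; 0.068 0 -0.188 0 0 0; 0.085 0 -0.235 0 0 0; 0.085 0 -0.235 0 0 0; 0.085 0 -0.235 0 0 0"
}}

```text
t: 46.85
eef_pos: [510.1, 283.7, 208.4]
orientation: [-0.004, 0.984, 0.015, 0.176]
contact_force: [0.3, -0.1, -1.7]
width: 38.5
gripper_force: 50.4
```

```bash
python3 - <<'E'
from plan import *
b=own(B,48,-68)
p=(np.array([*b,0])*.8+np.array([510,283,0])*.2)[:2]
planq((*b,190,-6.6,-6))
E
```

```text
t 46.9 at [510.1 283.7 208.4] F [ 0.3 -0.1 -1.7] w 38.5 gf 50.4
0.234 1.14 0.133   -0.01 -0.218 0.07
```

>>> {"op": "apply_moves", "data": {
  "moves": "0.016 0.076 0.009 0 -0.015 0.005; 0.031 0.152 0.018 -0.001 -0.03 0.01; 0.047 0.228 0.027 -0.002 -0.044 0.014; 0.062 0.304 0.035 -0.003 -0.058 0.019; 0.078 0.38 0.044 -0.004 -0.073 0.023; 0.094 0.456 0.053 -0.004 -0.087 0.028; 0.109 0.532 0.062 -0.005 -0.1 0.033; 0.125 0.608 0.071 -0.006 -0.116 0.037; 0.14 0.684 0.08 -0.007 -0.13 0.042; 0.156 0.76 0.088 -0.007 -0.145 0.047; 0.171 0.836 0.097 -0.008 -0.16 0.051; 0.187 0.912 0.106 -0.008 -0.174 0.056"
}}

```text
t: 48.05
eef_pos: [606.1, -79.3, 192.2]
orientation: [-0.003, 0.999, -0.043, -0.008]
contact_force: [0.5, -0.3, 0.5]
width: 38.3
gripper_force: 50.4
```

```bash
python3 - <<'E'
from plan import *
b=own(B,48,-68)
planq((*b,185,-6.6,-6))
E
```

```text
t 48.0 at [606.1 -79.3 192.2] F [ 0.5 -0.3  0.5] w 38.3 gf 50.4
0.081 0.217 0.016   -0.001 -0.042 0.014
```

>>> {"op": "apply_moves", "data": {
  "moves": "0.027 0.07 0.005 0 -0.014 0.005; 0.054 0.145 0.01 0 -0.028 0.01; 0.07 0.19 0.014 0 -0.042 0.014; 0.081 0.217 0.016 -0.001 -0.042 0.014; 0.081 0.217 0.016 -0.001 -0.042 0.014; 0.081 0.217 0.016 -0.001 -0.042 0.014; 0.081 0.217 0.016 -0.001 -0.042 0.014; 0.081 0.217 0.016 -0.001 -0.042 0.014"
}}

```text
t: 48.85
eef_pos: [631.3, -166.1, 186.8]
orientation: [-0.004, 0.997, -0.057, -0.05]
contact_force: [-0.6, -0.8, -0.5]
width: 38.2
gripper_force: 50.4
```

```bash
python3 - <<'E'
from plan import *
b=own(B,48,-68)
planq((*b,100,-6.6,-6),(*b,89,-6.6,-6))
E
```

```text
t 48.9 at [ 631.3 -166.1  186.8] F [-0.6 -0.8 -0.5] w 38.2 gf 50.4
0.021 0.007 0.216   -0.001 -0.002 0.001
0.024 0.007 0.243   -0.001 -0.002 0.001
```

>>> {"op": "apply_moves", "data": {
  "moves": "0.008 0.003 0.06 0 0 0; 0.014 0.007 0.12 0 0 0; 0.018 0.007 0.16 0 0 0; 0.02 0.007 0.19 0 -0.002 0; 0.021 0.007 0.21 0 -0.002 0; 0.023 0.007 0.223 0 -0.002 0; 0.023 0.007 0.235 0 -0.002 0; 0.023 0.007 0.235 0 -0.002 0; 0.023 0.007 0.235 0 -0.002 0; 0.023 0.007 0.235 0 -0.002 0"
}}

```text
t: 49.85
eef_pos: [631.0, -170.2, 92.6]
orientation: [-0.004, 0.997, -0.058, -0.052]
contact_force: [-0.5, 1.2, -0.4]
width: 38.1
gripper_force: 50.4
```

>>> {"op": "apply_moves", "data": {
  "moves": "0 0 0.003 0 0 0; 0 0 0.005 0 0 0; 0 0 0.006 0 0 0; 0 0 0.006 0 0 0"
}}

```text
t: 50.25
eef_pos: [630.4, -170.0, 89.6]
orientation: [-0.004, 0.997, -0.058, -0.052]
contact_force: [-0.0, -0.5, -0.9]
width: 38.4
gripper_force: 50.4
```

>>> {"op": "apply_moves", "data": {
  "moves": "0 0 0.003 0 0 0; 0 0 0.006 0 0 0; 0 0 0.006 0 0 0; 0 0 0.006 0 0 0"
}}

```text
t: 50.65
eef_pos: [630.4, -170.0, 87.9]
orientation: [-0.004, 0.997, -0.058, -0.052]
contact_force: [-2.6, -0.1, 4.3]
width: 38.0
gripper_force: 53.6
```

>>> {"op": "apply_moves", "data": {
  "moves": "0 0 0 0 0 0; 0 0 0 0 0 0; 0 0 0 0 0 0; 0 0 0 0 0 0; 0 0 -0.02 0 0 0; 0 0 -0.06 0 0 0; 0 0 -0.15 0 0 0; 0 0 -0.25 0 0 0; 0 0 -0.35 0 0 0; 0 0 -0.35 0 0 0; 0 0 -0.35 0 0 0",
  "grip": 0.32
}}

```text
t: 51.75
eef_pos: [645.4, -172.0, 228.9]
orientation: [-0.003, 0.997, -0.058, -0.05]
contact_force: [-0.9, -0.3, -0.9]
width: 56.4
gripper_force: 0.0
```

```bash
python3 - <<'E'
from plan import *
snap('top','t13');snap('side','s13')
t=cv2.imread('pics/t13.png');s=cv2.imread('pics/s13.png')
cv2.imwrite('pics/c13.png',np.vstack([cv2.resize(t[140:250,440:520],(436,600),interpolation=cv2.INTER_CUBIC)]) if 0 else np.hstack([cv2.resize(t[180:260,440:520],(400,400),interpolation=cv2.INTER_CUBIC),cv2.resize(s[300:400,300:440],(400,286)).repeat(1,0) if 0 else cv2.copyMakeBorder(cv2.resize(s[300:400,300:440],(400,286),interpolation=cv2.INTER_CUBIC),0,114,0,0,cv2.BORDER_CONSTANT)]))
planq()
E
```

```text
t 51.9 at [ 644.3 -171.7  226.1] F [ 0.3  0.4 -0.2] w 56.7 gf 0.0
```

View pics/c13.png

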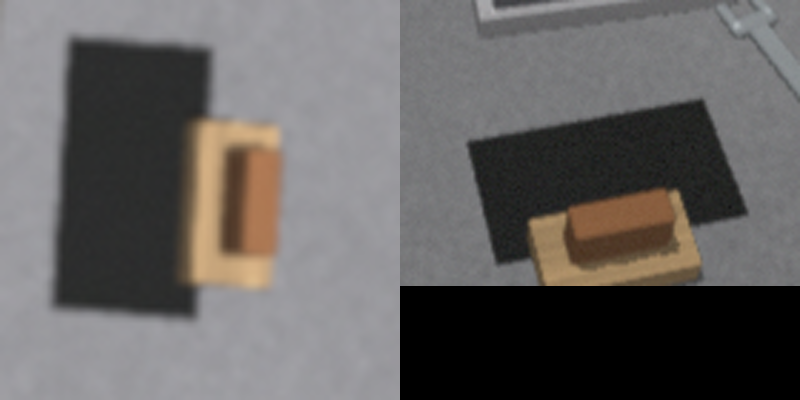

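The block stands half off the mat, its base in the top crop at (182-281, 120-288). It is slightly tilted on the mat edge. I'll regrasp it and set it back.

```bash
cat >> plan.py <<'E'
def planx(*tg): # (x,y,z,yaw,tilt about tool x)
    p,r,s=pose()
    print('t',round(s['t'],1),'at',p.round(1),'F',np.round(s['contact_force'],1),'w',round(s['width'],1))
    for x,y,z,yaw,t in tg:
        d=r.inv().apply(np.array([x,y,z])-p)/400; w=(r.inv()*down(yaw)*R.from_euler('x',t,degrees=True)).as_rotvec(degrees=True)/120
        print(*d.round(3),' ',*w.round(3))
E
python3 - <<'E'
from plan import *
from fit import fit
o,th,res=fit([(193,120),(281,126),(270,288),(182,282)],[(50,25),(50,-25),(-50,-25),(-50,25)],[28,24,24,28],5,(440,180))
print(o,th,res)
# handle top in both: top-crop corners (223..281,147..255) centre of top face ~ (262,200)
print(unproj('top',440+262/5,180+200/5,66), proj('side',[o[0],o[1]-4,66]),'side seen',(300+620/2.857,300+205/2.857))
M=(520.5,-402.8,-4.2)
c=np.array([o[0],o[1],26.]); # base top centre; along block up to 50 above underside, then TCP 54 further
up=np.array([0,-np.sin(np.radians(4.4)),np.cos(np.radians(4.4))])
tcp=c+up*(26+54); print(tcp.round(1))
planx((tcp[0],tcp[1]-3,200,th,4.4),(*tcp,th,4.4))
E
```

```text
[ 503.80066717 -455.74117016] -4.569192411198494 [[0.9, -2.2], [0.0, 2.7], [-0.8, 2.0], [-0.1, -2.5]]
[ 503.83212892 -462.14333768   66.        ] [375.56274235 373.23740795] side seen (517.0108505425271, 371.75358767938394)
[ 503.8 -461.9  105.8]
t 51.9 at [ 644.3 -171.7  226.1] F [ 0.3  0.4 -0.2] w 56.7
-0.256 0.769 0.092   0.035 0.05 -0.019
-0.232 0.761 0.326   0.035 0.05 -0.019
```

>>> {"op": "apply_moves", "data": {
  "moves": "-0.02 0.06 -0.02 0 0 0; -0.04 0.13 -0.02 0.01 0.01 0; -0.06 0.2 0 0.02 0.02 -0.01; -0.09 0.28 0.01 0.03 0.04 -0.019; -0.12 0.36 0.02 0.035 0.05 -0.019; -0.15 0.44 0.04 0.035 0.05 -0.019; -0.18 0.54 0.06 0.035 0.05 -0.019; -0.21 0.64 0.08 0.035 0.05 -0.019; -0.24 0.72 0.092 0.035 0.05 -0.019; -0.256 0.769 0.092 0.035 0.05 -0.019; -0.256 0.769 0.092 0.035 0.05 -0.019; -0.256 0.769 0.092 0.035 0.05 -0.019",
  "grip": 1
}}

```text
t: 53.05
eef_pos: [504.0, -464.8, 199.1]
orientation: [-0.039, 0.998, -0.04, 0.002]
contact_force: [-0.4, 0.4, -0.2]
width: 85.6
gripper_force: 0.0
```

```bash
python3 - <<'E'
from plan import *
planx((503.8,-463,150,-4.5,4.4),(503.8,-463,106,-4.5,4.4))
E
```

```text
t 53.0 at [ 504.  -464.8  199.1] F [-0.4  0.4 -0.2] w 85.6
-0.001 0.005 0.123   -0.001 -0.0 -0.001
-0.001 0.014 0.232   -0.001 -0.0 -0.001
```

>>> {"op": "apply_moves", "data": {
  "moves": "0 0.002 0.06 0 0 0; 0 0.005 0.123 0 0 0; -0.001 0.009 0.17 0 0 0; -0.001 0.012 0.21 0 0 0; -0.001 0.014 0.23 0 0 0; -0.001 0.014 0.23 0 0 0; -0.001 0.014 0.23 0 0 0"
}}

```text
t: 53.75
eef_pos: [504.6, -463.8, 108.8]
orientation: [-0.038, 0.998, -0.04, 0.003]
contact_force: [-0.1, 0.5, -0.1]
width: 85.1
gripper_force: 0.0
```

>>> {"op": "apply_moves", "data": {
  "moves": "0 0 0 0 0 0; 0 0 0 0 0 0; 0 0 0 0 0 0; 0 0 0 0 0 0; 0 0 0 0 0 0; 0 0 0 0 0 0; 0 0 0 0 0 0; 0 0 0 0 0 0; 0 0 0 0 0 0; 0 0 0 0 0 0",
  "grip": -1,
  "grip_force": 60
}}

```text
t: 54.75
eef_pos: [504.2, -463.9, 108.4]
orientation: [-0.038, 0.998, -0.04, 0.002]
contact_force: [-1.3, 0.1, 4.4]
width: 21.2
gripper_force: 60.3
```

>>> {"op": "apply_moves", "data": {
  "moves": "0 -0.002 -0.03 0 0 0; 0 -0.004 -0.06 0 0 0; 0 -0.008 -0.1 0 0 0; 0 -0.012 -0.15 -0.02 0 0; 0 -0.012 -0.15 -0.037 0 0; 0 -0.012 -0.15 -0.037 0 0; 0 -0.012 -0.15 -0.037 0 0"
}}

```text
t: 55.45
eef_pos: [503.9, -462.7, 167.4]
orientation: [-0.0, 0.999, -0.039, 0.0]
contact_force: [-0.5, -0.3, -3.1]
width: 21.1
gripper_force: 59.4
```

```bash
python3 - <<'E'
from plan import *
plan((520.5,-402.8,165,-4.2),(520.5,-402.8,115,-4.2))
snap('side','s14');s=cv2.imread('pics/s14.png');cv2.imwrite('pics/c14.png',s[250:400,300:460])
E
```

```text
t 55.5 at [ 503.9 -462.7  167.4] F [-0.5 -0.3 -3.1] w 21.1 gf 59.4
0.03 -0.153 0.006 -0.0 -0.0 -0.003
0.03 -0.153 0.131 -0.0 -0.0 -0.003
```

>>> {"op": "apply_moves", "data": {
  "moves": "0.01 -0.05 0 0 0 0; 0.02 -0.1 0 0 0 0; 0.03 -0.153 0.006 0 0 0; 0.03 -0.153 0.006 0 0 0; 0.03 -0.153 0.006 0 0 0; 0.03 -0.153 0.06 0 0 0; 0.03 -0.153 0.1 0 0 0; 0.03 -0.153 0.12 0 0 0; 0.03 -0.153 0.131 0 0 0; 0.03 -0.153 0.131 0 0 0; 0.03 -0.153 0.131 0 0 0"
}}

```text
t: 56.6
eef_pos: [521.2, -403.8, 116.4]
orientation: [0.001, 0.999, -0.04, 0.001]
contact_force: [0.3, 0.3, -2.6]
width: 21.1
gripper_force: 59.4
```

>>> {"op": "apply_moves", "data": {
  "moves": "0 0 0.003 0 0 0; 0 0 0.006 0 0 0; 0 0 0.008 0 0 0; 0 0 0.009 0 0 0; 0 0 0.009 0 0 0; 0 0 0.009 0 0 0"
}}

```text
t: 57.2
eef_pos: [521.0, -403.5, 112.2]
orientation: [0.001, 0.999, -0.04, 0.001]
contact_force: [-0.0, 0.4, -3.5]
width: 20.9
gripper_force: 59.4
```

>>> {"op": "apply_moves", "data": {
  "moves": "0 0 0.002 0 0 0; 0 0 0.004 0 0 0; 0 0 0.005 0 0 0; 0 0 0.005 0 0 0; 0 0 0.005 0 0 0"
}}

```text
t: 57.7
eef_pos: [521.0, -403.5, 110.2]
orientation: [0.001, 0.999, -0.04, 0.001]
contact_force: [0.1, 0.4, -4.1]
width: 21.2
gripper_force: 59.4
```

>>> {"op": "apply_moves", "data": {
  "moves": "0 0 0.001 0 0 0; 0 0 0.002 0 0 0; 0 0 0.002 0 0 0; 0 0 0.002 0 0 0"
}}

```text
t: 58.1
eef_pos: [521.0, -403.6, 109.6]
orientation: [0.001, 0.999, -0.04, 0.001]
contact_force: [-0.5, -0.3, 1.0]
width: 20.7
gripper_force: 59.7
```

Contact. I press slightly more, then release and clear.

>>> {"op": "apply_moves", "data": {
  "moves": "0 0 0.001 0 0 0; 0 0 0.002 0 0 0; 0 0 0.002 0 0 0"
}}

```text
t: 58.4
eef_pos: [521.0, -403.7, 109.5]
orientation: [0.001, 0.999, -0.04, 0.001]
contact_force: [-3.5, 2.5, 7.2]
width: 21.0
gripper_force: 60.9
```

>>> {"op": "apply_moves", "data": {
  "moves": "0 0 0 0 0 0; 0 0 0 0 0 0; 0 0 0 0 0 0; 0 0 0 0 0 0; 0 0 0 0 0 0; 0 0 0 0 0 0; 0 0 0 0 0 0; 0 0 -0.05 0 0 0; 0 0 -0.1 0 0 0; 0 0 -0.2 0 0 0; 0 0 -0.3 0 0 0; 0 0 -0.4 0 0 0",
  "grip": 1
}}

```text
t: 59.6
eef_pos: [520.6, -403.2, 270.2]
orientation: [0.001, 0.999, -0.04, 0.001]
contact_force: [0.6, 0.3, -0.2]
width: 85.7
gripper_force: 0.0
```

>>> {"op": "apply_moves", "data": {
  "moves": "-0.1 0.05 0 0 0 0; -0.2 0.1 0 0 0 0; -0.3 0.2 0 0 0 0; -0.4 0.3 0 0 0 0; -0.5 0.4 0 0 0 0; -0.6 0.45 0 0 0 0; -0.7 0.45 0 0 0 0; -0.7 0.45 0 0 0 0; -0.7 0.45 0 0 0 0; -0.7 0.45 0 0 0 0; -0.7 0.45 0 0 0 0"
}}

```text
t: 60.7
eef_pos: [229.2, -559.9, 268.3]
orientation: [0.0, 0.999, -0.038, 0.001]
contact_force: [-0.4, -0.0, -0.1]
width: 85.4
gripper_force: 0.0
```

```bash
python3 - <<'E'
from plan import *
snap('top','t15');snap('side','s15')
t=cv2.imread('pics/t15.png');s=cv2.imread('pics/s15.png')
cv2.imwrite('pics/c15.png',np.vstack([cv2.resize(t[145:245,225:500],(800,291),interpolation=cv2.INTER_CUBIC),cv2.copyMakeBorder(cv2.resize(s[120:390,220:480],(297,309),interpolation=cv2.INTER_CUBIC),0,0,0,503,cv2.BORDER_CONSTANT)]))
plan()
E
```

```text
t 60.8 at [ 228.8 -560.1  268.3] F [0.2 0.4 0.3] w 84.9 gf 0.0
```

View pics/c15.png

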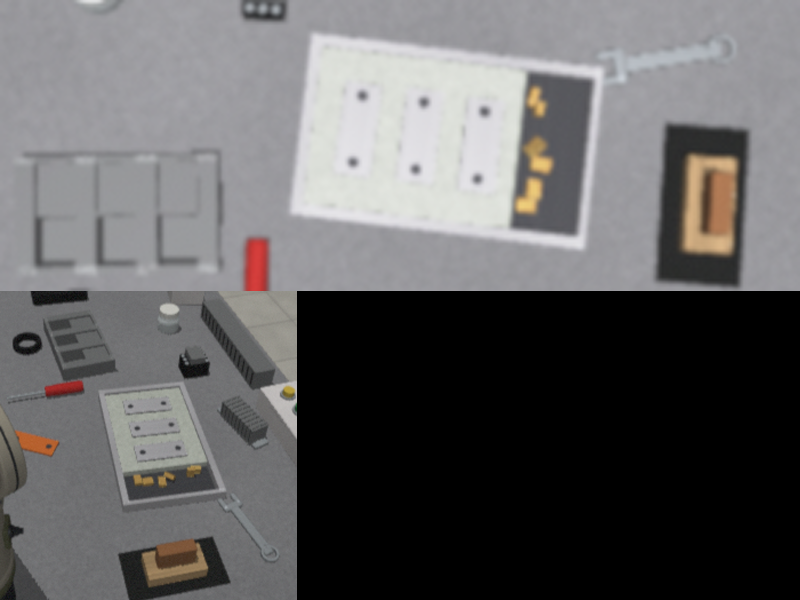

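```bash
python3 - <<'E'
from plan import *
k=800/275
for x,y,z in((683,205,27),(738,205,27),(661,205,3),(744,205,3)): print(unproj('top',225+x/k,145+y/k,z)[:2].round(1))
print(bot.close_job())
E
```

```text
[ 518.3 -376.4]
[ 518.6 -433.8]
[ 519.1 -359.4]
[ 519.5 -447.4]
the job is handed in; nothing more can be done
None
```

The job is handed in at about 61 s: all six offcuts are in the gutter, all three links lie flat on the plate, and the scraper stands upright on its mat. It was knocked half off the mat during the run, so I put it back; pressing the first link briefly reached about 70 N at the wrist, against the 120 N limit.

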